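# Kit the parts for a twin-piston brake caliper overhaul

### The job

Make up the brake overhaul kit in the grey tote: stand the two large pistons open end up in the two-compartment tray, one in each compartment, put the brass tee in the round steel dish, and stand the square fluid reservoir upright in the white bin. Set the parts down, do not drop them. Leave the small piston, the brass elbow and the round reservoir where they are on the bench.

Things in the scene. Friction and masses are not known exactly. Their poses are not given: they have to be found in the camera images.
- piston_a: large caliper piston: bright steel cup, 38 mm outside diameter, 32 mm tall, 5 mm wall, closed foot and open top; stands open end up. Origin: centre of its underside, z up. About 130 g. There are two of them, alike and interchangeable
- piston_b: large caliper piston: bright steel cup, 38 mm outside diameter, 32 mm tall, 5 mm wall, closed foot and open top; stands open end up. Origin: centre of its underside, z up. About 130 g. There are two of them, alike and interchangeable
- tee: brass three-way pipe union (T), lying flat: 20 mm cube in the middle with three round threaded arms 16 to 18 mm thick, axes 10 mm above the bench. The straight run is 50 mm long end to end along its x axis (arms reach x = -25 and +25 mm); the branch points along +y and ends 25 mm from the origin. Origin: centre of the cube's underside. About 60 g.
- reservoir: SQUARE brake-fluid reservoir, empty: white plastic body 52 x 42 mm and 44 mm tall under a black ribbed rubber cap 58 mm (x) x 48 mm (y) which reaches from 44 to 63 mm height; flat top at 66 mm. Origin: centre of its underside, z up; x along the longer side. About 110 g
- piston_small: look-alike, stays on the bench: small caliper piston, a steel cup of the same form but 26 mm in diameter and 32 mm tall. Origin: centre of its underside
- elbow: look-alike, stays on the bench: brass elbow union, a 20 mm cube with only two arms at a right angle (along +x and +y, each ending 25 mm from the origin). Origin: centre of the cube's underside
- reservoir_round: look-alike, stays on the bench: ROUND brake-fluid reservoir, white body 47 mm and black ribbed cap 52 mm in diameter, 66 mm tall. Origin: centre of its underside
- piston_tray: aluminium two-compartment tray, black rubber floor, fixed in the grey tote; 150 (x) x 124 (y) mm, walls 3 mm thick, 26 mm high. A rib 3 mm thick, 20 mm high, along y at x = 0 makes two compartments, each 70 (x) x 118 (y) mm inside, centred at x = +37 and -37 mm, y = 0. Origin: centre of its underside; inner floor 4 mm above it
- dish: fixed in the grey tote (shallow tray 172 x 404 mm, walls 26 mm high, holding the three containers in a row): round bare-steel parts dish, 124 mm across the rim, flaring, 28 mm high, flat inner floor about 104 mm across. Origin: centre of its underside; its inner floor is 3 mm above the origin
- bin: fixed in the grey tote: white plastic open-topped parts bin without compartments, 150 mm (x) x 124 mm (y), walls 3 mm, 42 mm high at the back (+x) and 24 mm at the front (-x). Origin: centre of its underside; its inner floor is 3 mm above the origin

How it is judged:
By the outcome, as a careful person would: the job done as asked, in the order asked, and still so for the second after the job is handed in, with the robot touching nothing.
It also fails if it takes over 96 s, if anything falls off the work surface, if the arm or the gripper's body presses on something with over 40 N, if the wrist force passes 120 N, or if a joint passes its speed limit or range.

### The arm

A 7-joint arm with a two-finger parallel gripper is mounted at the origin on the work surface. World frame = base frame: x ahead of the robot, y to its left, z up, the work surface at z = 0. Lengths are in m, angles in rad, forces in N, time in s.
With the tool pointing down it reaches from about 0.35 to 0.9 m from the base axis. Payload 19.9 kg.
Tool frame: the origin (TCP) lies midway between the tips of the shut fingers; the grasp point (between the pads) lies 19 mm behind it; z points along the fingers, x is the direction in which the jaws open and shut, and the axes are right-handed (so a half turn about z gives the same grasp; the last joint's range is limited). The gripper opens to 94 mm and grips with 3 to 60 N. Pads are 16 mm wide; open, the fingers measure 119 mm over their backs; the gripper's body (75 mm by 177 mm) begins 78 mm behind the grasp point.
Start: joints at [-1.31, 0.417, -0.01, 1.614, 0.005, 1.111, -0.053], TCP at [0.186, 0.597, 0.166] pointing down, gripper open.
Joint ranges: [-2.81, 2.81], [-0.39, 2.02], [-1.27, 1.25], [0.06, 2.57], [-1.19, 4.33], [0.19, 2], [-2.82, 2.82]. Speed limits (rad/s): [1.89, 1.89, 2.39, 2.39, 3.01, 3.01, 3.01].

### API

Orientations are given as a unit quaternion [w, x, y, z].
In Python, from workcell import readout, cams, order gives the robot as it stands.
- The arm moves only by the tool drive_tool, never from a script. Its argument "steps" is a list of rows, each a list of 7 numbers: the shift along the tool's x, y, z in mm, then the turn, a rotation vector about the tool's x, y, z in rad, then the gripper command: -1 is fully open, 1 is shut, values between are in proportion. A call has 1 to 12 rows; each row is the pose to reach, as a shift and turn from the pose measured when the call began, along the tool's axes at that moment; what a row does not reach only later rows make up. A row lasts 1/8 s, in which the tool goes at most 62.5 mm and 10.7 degrees, less where a joint would pass 70% of its speed; a pose out of reach is approached as far as the arm can. A call with a gripper value outside its range is refused whole. The fingers move at their own pace and stop on an object; the grip force is fixed at half the most. Time passes only in rows, so rows that repeat a pose let the fingers close. It gives the time, the measured TCP pose, the force and the opening at its end, in the units of the state.
- readout.read_state(): the state, without advancing time (a new reading comes with each control period).
- cams.capture(name): name is "scene" or "top"; returns a dict with "color" (480x640x3 uint8, blue, green, red), "depth" (480x640 float32, m along the optical axis (not along the pixel's ray), 0 where there is no reading), "fx", "fy", "cx", "cy" (pixels), "T" (4x4, takes a point from camera to world coordinates). Camera axes: x right, y down, z forward; pixel columns grow to the right and rows downward; lengths in m; the calibration is good to about 2 mm. A picture is of the moment at which its call begins.
- order.sign_off(): hands the job in, once; it reports no verdict.
The state is a dict: "t": time; "q": joint angles; "qvel": joint speeds; "joint_efforts": joint torques, N m; "ee_pos": TCP position; "orientation": TCP orientation; "wrist_force": force on the tool from outside, world axes, zero at the start; "ft_torque": the same for the moment, N m; "opening": opening from 0.0 (shut) to 1.0 (fully open).
Only numpy, scipy, OpenCV 4.12 (cv2) and the standard library are available. Lean on these libraries where they do the work, as an engineer would, in place of code of your own. Each camera call takes 0.05 s, during which the arm holds its last target.

## Working session

There is one attempt and no reset: what is moved stays moved. The work goes in short steps, Python scripts to look and compute and a tool call to move; the robot and the scene stay as the last step left them, time stands still between calls to the robot, and variables do not carry over. Pictures are saved under pics/ and viewed, and the job is handed in when it is done.

Besides the shell and the picture viewer there is one more tool, called after ">>>" as name(argument=value, ...), one argument or row to a line, values as JSON. drive_tool: Moves the arm, as the interface text tells. Its arguments: {"type":"object","properties":{"steps":{"type":"array"}},"required":["steps"]}

```bash
ls; mkdir -p pics; cat > h.py <<'E'
import numpy as np,cv2
from workcell import readout,cams,order
def cap(n,tag):
    c=cams.capture(n); cv2.imwrite(f'pics/{tag}.png',c['color']); np.savez(f'pics/{tag}.npz',**{k:c[k] for k in c}); return c
def world(c,u,v,z=None):
    T=c['T']; r=np.array([(u-c['cx'])/c['fx'],(v-c['cy'])/c['fy'],1.0])
    if z is None: d=float(c['depth'][int(round(v)),int(round(u))])
    else:
        rw=T[:3,:3]@r; d=(z-T[2,3])/rw[2]
    return T[:3,:3]@(r*d)+T[:3,3]
def cloud(c):
    v,u=np.mgrid[0:480,0:640]; d=c['depth']
    P=np.stack([(u-c['cx'])/c['fx']*d,(v-c['cy'])/c['fy']*d,d],-1)@c['T'][:3,:3].T+c['T'][:3,3]
    P[d==0]=np.nan
    return P
E
python3 - <<'E'
from h import *
s=readout.read_state(); print(s)
for n in('scene','top'):
    c=cap(n,n+'0'); print(n,c['fx'],c['cx'],c['cy'],c['T'].round(3).tolist())
E
```

```text
pics
{'t': 0.0, 'q': array([-1.31050814,  0.41798648, -0.01030972,  1.61418902,  0.00464306,
        1.11067968, -0.05301559]), 'qvel': array([0.0010409 , 0.0014032 , 0.00087263, 0.00043561, 0.00025938,
       0.00080095, 0.00085122]), 'joint_efforts': array([ 4.12077388e-04, -8.51286006e+01,  6.38646204e-01, -4.25989723e+01,
       -4.88875690e-02,  1.87611615e-02,  1.62979968e-04]), 'ee_pos': array([0.18563276, 0.59634247, 0.16501122]), 'orientation': array([ 3.82440423e-04,  8.05373460e-01,  5.92767413e-01, -4.87204234e-04]), 'wrist_force': array([-0.18863938,  0.80582747,  0.27919056]), 'ft_torque': array([-0.02791542,  0.02555591, -0.01644002]), 'opening': 0.999725860492246}
scene 545.5639875342412 321.0775683868502 230.45916003801065 [[0.572, 0.567, -0.592, 1.229], [0.82, -0.384, 0.425, -0.483], [0.014, -0.729, -0.685, 0.817], [0.0, 0.0, 0.0, 1.0]]
top 610.235258119414 308.33526070817396 245.17203917162846 [[-0.008, -0.992, 0.124, 0.42], [-1.0, 0.007, -0.008, 0.002], [0.007, -0.124, -0.992, 1.09], [0.0, 0.0, 0.0, 1.0]]
```

View pics/top0.png

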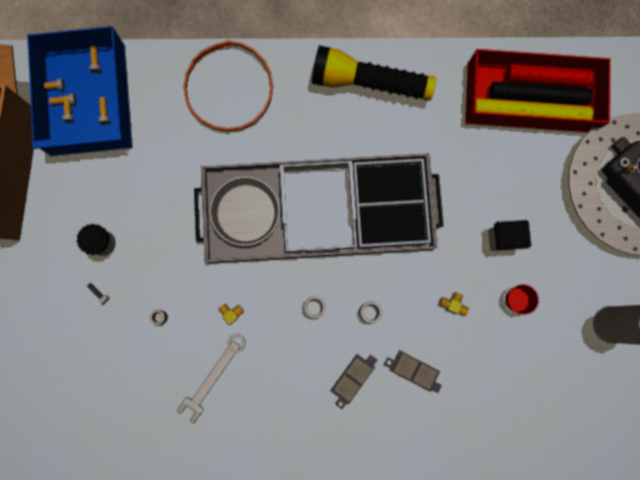

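View pics/scene0.png

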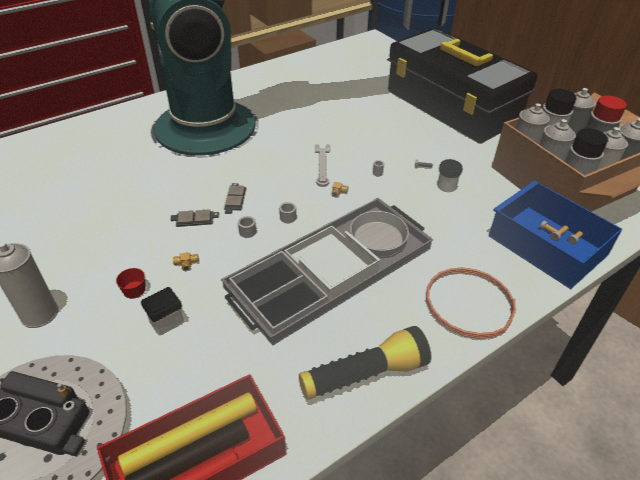

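```bash
python3 - <<'E'
from h import *
c=cv2.imread('pics/top0.png')
a=cv2.resize(c[145:270,185:445],None,fx=3,fy=3,interpolation=cv2.INTER_CUBIC); cv2.imwrite('pics/tote.png',a)
b=cv2.resize(c[215:330,285:545],None,fx=3,fy=3,interpolation=cv2.INTER_CUBIC); cv2.imwrite('pics/parts.png',b)
C=dict(np.load('pics/top0.npz'));P=cloud(C)
print(world(C,100,400),world(C,315,308),world(C,370,313),world(C,454,305),world(C,511,235),world(C,318,210), world(C,245,210),world(C,390,185))
# height-based segments
z=P[...,2]
for n,(u0,v0,u1,v1,zl,zh) in dict(p1=(295,290,332,325,.025,.04),p2=(352,295,388,330,.025,.04),tee=(435,285,475,322,.006,.03),res=(485,215,535,255,.055,.08)).items():
    m=np.zeros((480,640),bool);m[v0:v1,u0:u1]=1;m&=(z>zl)&(z<zh)
    q=P[m]; 
    r=cv2.minAreaRect((q[:,:2]*1000).astype(np.float32)); print(n,m.sum(),q.mean(0).round(4),q[:,2].max().round(4),r, ((q.min(0)+q.max(0))/2).round(4))
E
```

```text
[ 0.28673126  0.35905128 -0.00121088] [ 0.44302533 -0.01688137  0.00837236] [ 0.43350656 -0.11386598  0.00706012] [ 0.44607652 -0.2597657   0.01957432] [ 0.56253151 -0.34997567  0.06539054] [ 0.61926687 -0.02405117  0.00336452] [0.61979558 0.10756218 0.00540829] [ 0.66252474 -0.15413359  0.01209867]
p1 174 [ 0.4439 -0.0156  0.0324] 0.038 ((443.8551025390625, -15.227470397949219), (35.403717041015625, 36.55290222167969), 45.007598876953125) [ 0.4435 -0.0157  0.0326]
p2 184 [ 0.4346 -0.1124  0.032 ] 0.0377 ((434.1021728515625, -112.19432067871094), (36.080177307128906, 36.251895904541016), 0.08705446124076843) [ 0.4341 -0.1122  0.0317]
tee 395 [ 0.4468 -0.2615  0.0175] 0.0255 ((443.1944274902344, -260.9045715332031), (50.341453552246094, 54.71089553833008), 73.3519515991211) [ 0.4502 -0.2576  0.0158]
res 978 [ 0.5629 -0.3533  0.0647] 0.0716 ((563.898681640625, -354.7308349609375), (49.659828186035156, 58.2393684387207), 3.3325469493865967) [ 0.5639 -0.3549  0.0633]
```

View pics/tote.png

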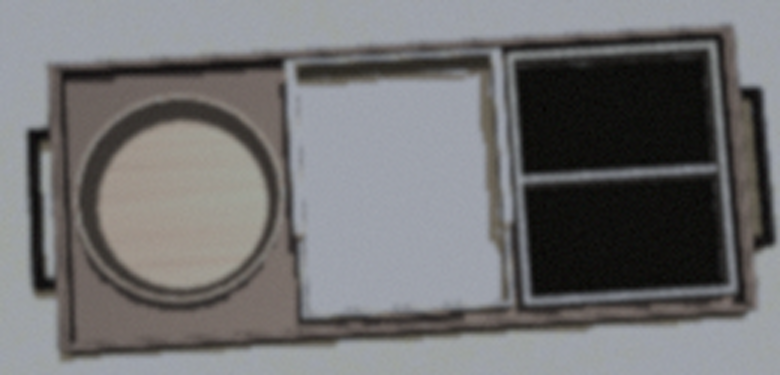

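View pics/parts.png

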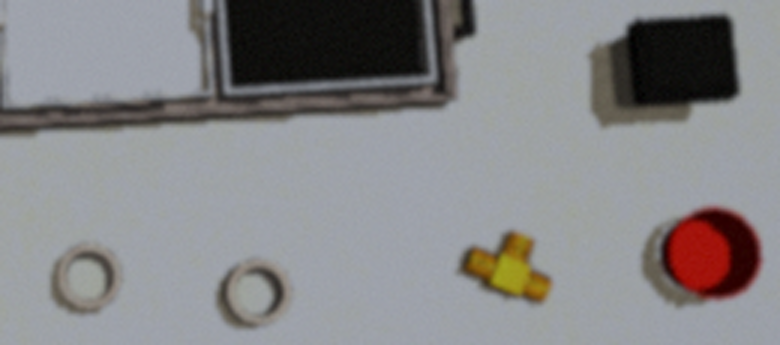

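```bash
cat >> h.py <<'E'
from scipy.spatial.transform import Rotation as R
def Rs(s):
    w,x,y,z=s['orientation']; return R.from_quat([x,y,z,w])
def to(x,y,z,yaw=None,s=None):
    "yaw deg of tool x in world, tool pointing down"
    s=s or readout.read_state(); r=Rs(s); X=r.apply([1,0,0]); cur=np.degrees(np.arctan2(X[1],X[0]))
    if yaw is None: yaw=cur
    a=np.radians(yaw); t=R.from_matrix(np.array([[np.cos(a),np.sin(a),0],[np.sin(a),-np.cos(a),0],[0,0,-1]]))
    d=r.inv().apply(np.array([x,y,z])-s['ee_pos'])*1000
    print('t',round(s['t'],2),'pos',s['ee_pos'].round(4),'yaw',cur.round(2),'open',round(float(s['opening']),3),'F',s['wrist_force'].round(1))
    print('SHIFT',d.round(1),'ROT',(r.inv()*t).as_rotvec().round(4))
E
python3 - <<'E'
from h import *
C=dict(np.load('pics/top0.npz'));P=cloud(C)
f=lambda x,y,u0,v0,z:world(C,(x+.5)/3-.5+u0,(y+.5)/3-.5+v0,z)
print('p1',f(88,276,285,215,.032)); print('p2',f(256,291,285,215,.032))
print('tee',f(512,273,285,215,.02)); 
for n,q in dict(e1=(475,261),e2=(542,289),br=(519,240)).items(): print(n,f(*q,285,215,.010))
for q in((630,22),(732,16),(738,98),(638,104)): print('res',f(*q,285,215,.064))
for q in((511,54),(717,43),(735,291),(528,302),(520,178),(719,168)): print('tray',f(*q,185,145,.03))
for q in((287,62),(500,50),(510,303),(300,320)): print('bin',f(*q,185,145,.035))
print('dish',f(181,201,185,145,.03), f(184,204,185,145,.006))
for n,p in dict(trayfloor=(390,182),tf2=(392,222),dishf=(245,210),binf=(318,215),totefloor=(212,248)).items():
    print(n,np.nanmedian(P[p[1]-3:p[1]+4,p[0]-3:p[0]+4,2]))
print('table',np.nanmedian(P[270:290,250:450,2]))
z=P[...,2]
def rect(u0,v0,u1,v1,zl,zh):
    m=np.zeros((480,640),bool);m[v0:v1,u0:u1]=1;m&=(z>zl)&(z<zh);q=P[m];print(m.sum(),cv2.minAreaRect((q[:,:2]*1000).astype(np.float32)))
rect(352,148,436,255,.024,.036)
rect(190,150,440,265,.022,.06)
E
```

```text
p1 [ 0.44482267 -0.01476216  0.032     ]
p2 [ 0.43547871 -0.11124011  0.032     ]
tee [ 0.44488821 -0.26195133  0.02      ]
e1 [ 0.45231961 -0.2428854   0.01      ]
e2 [ 0.43562967 -0.28171383  0.01      ]
br [ 0.46444    -0.26928608  0.01      ]
res [ 0.58530176 -0.32364541  0.064     ]
res [ 0.58834933 -0.38194057  0.064     ]
res [ 0.54135832 -0.38285866  0.064     ]
res [ 0.53835602 -0.32602028  0.064     ]
tray [ 0.69947472 -0.09015835  0.03      ]
tray [ 0.7054    -0.2127971  0.03     ]
tray [ 0.55668024 -0.21864764  0.03      ]
tray [ 0.55108115 -0.09748151  0.03      ]
tray [ 0.62464576 -0.09414544  0.03      ]
tray [ 0.62983638 -0.21159725  0.03      ]
bin [0.69415663 0.04257667 0.035     ]
bin [ 0.70061931 -0.0832621   0.035     ]
bin [ 0.54995306 -0.08654151  0.035     ]
bin [0.54090961 0.03541113 0.035     ]
dish [0.61228351 0.10515674 0.03      ] [0.61480136 0.10568257 0.006     ]
trayfloor 0.00885224333574397
tf2 0.008566396575023894
dishf 0.00722396601966091
binf 0.007547694981303588
totefloor 0.004708818494003619
table 0.0005040531680604587
1516 ((626.8693237304688, -158.0717010498047), (148.73834228515625, 180.3123321533203), 88.95624542236328)
4915 ((620.7798461914062, -23.669662475585938), (173.36903381347656, 438.96142578125), 2.9962074756622314)
```

```bash
python3 - <<'E'
from h import *
to(.444,-.0152,.14,93)
E
```

```text
t 0.1 pos [0.1857 0.5964 0.1651] yaw 72.71 open 1.001 F [ 0.  -0.  -0.5]
SHIFT [-507.1  428.5   25.7] ROT [-1.000e-04  1.100e-03 -3.542e-01]
```

>>> drive_tool(
  steps=[
    [-40, 34, -35, 0, 0, 0, -1],
    [-86, 72, -40, 0, 0, -0.05, -1],
    [-130, 110, -40, 0, 0, -0.1, -1],
    [-178, 150, -40, 0, 0, -0.15, -1],
    [-225, 190, -40, 0, 0, -0.2, -1],
    [-272, 230, -40, 0, 0, -0.25, -1],
    [-320, 270, -40, 0, 0, -0.3, -1],
    [-367, 310, -40, 0, 0, -0.354, -1],
    [-415, 350, -20, 0, 0, -0.354, -1],
    [-462, 390, 0, 0, 0, -0.354, -1],
    [-507, 428, 20, 0, 0, -0.354, -1],
    [-507, 428, 26, 0, 0, -0.354, -1],
  ],
)

```text
t: 1.6
ee_pos: [0.4437, -0.0185, 0.1387]
orientation: [0.0, 0.69, 0.724, -0.001]
wrist_force: [0.5, 1.1, -0.8]
opening: 0.998
```

```bash
python3 - <<'E'
from h import *
c=cap('top','top1')
cv2.imwrite('pics/top1c.png',cv2.resize(c['color'][200:400,200:460],None,fx=3,fy=3))
to(.444,-.0152,.004,93)
E
```

```text
t 1.65 pos [ 0.4432 -0.0169  0.1382] yaw 92.81 open 1.001 F [-1.7  0.5 -1.2]
SHIFT [  1.9   1.2 134.2] ROT [-0.0023  0.002  -0.0034]
```

View pics/top1c.png

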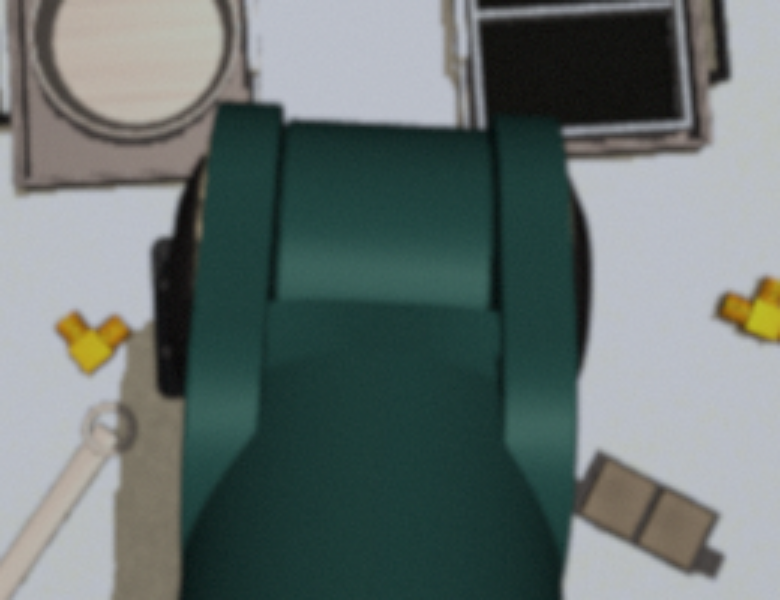

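>>> drive_tool(
  steps=[
    [2, 1, 40, 0.002, -0.002, -0.003, -1],
    [2, 1, 80, 0.002, -0.002, -0.003, -1],
    [2, 1, 110, 0.002, -0.002, -0.003, -1],
    [2, 1, 125, 0.002, -0.002, -0.003, -1],
    [2, 1, 132, 0.002, -0.002, -0.003, -1],
    [2, 1, 132, 0.002, -0.002, -0.003, -1],
    [2, 1, 132, 0.002, -0.002, -0.003, -1],
  ],
)

```text
t: 2.52
ee_pos: [0.4444, -0.0149, 0.007]
orientation: [0.0, 0.688, 0.725, -0.002]
wrist_force: [0.5, -0.2, 0.6]
opening: 1.0
```

```bash
python3 - <<'E'
from h import *
c=cap('scene','s1')
cv2.imwrite('pics/s1c.png',cv2.resize(c['color'][120:320,150:410],None,fx=3,fy=3))
to(.444,-.0152,.004,93)
E
```

```text
t 2.58 pos [ 0.4444 -0.015   0.0069] yaw 92.98 open 1.001 F [-0.7  0.4  0.6]
SHIFT [-0.2 -0.4  2.9] ROT [-0.003   0.0037 -0.0004]
```

View pics/s1c.png

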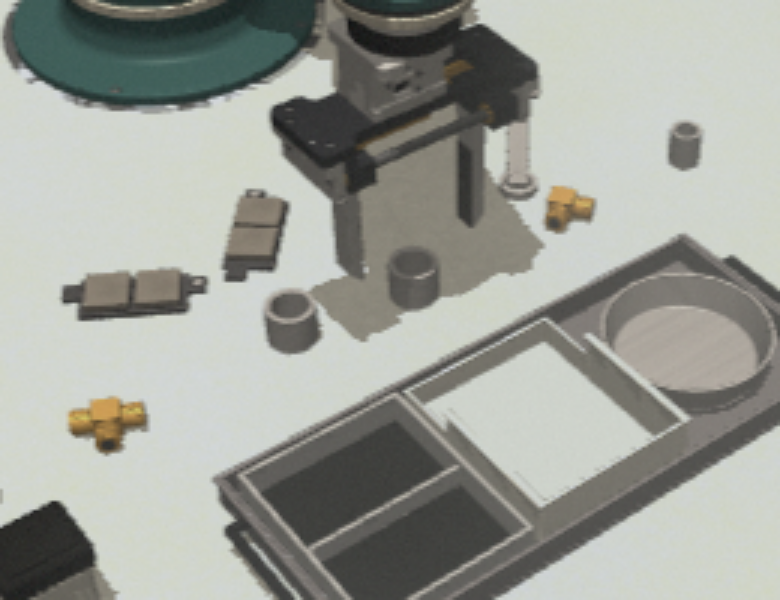

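```bash
python3 - <<'E'
from h import *
C=dict(np.load('pics/s1.npz'));
def proj(p):
    q=np.linalg.inv(C['T'])@np.r_[p,1]; return (q[0]/q[2]*C['fx']+C['cx'],q[1]/q[2]*C['fy']+C['cy'])
u,v=proj(readout.read_state()['ee_pos']);print('tcp crop',((u-150)*3,(v-120)*3))
f=lambda x,y,z=None:world(C,(x+.5)/3-.5+150,(y+.5)/3-.5+120,z).round(4)
print('rim center z.032',f(413,262,.032)); print('p2 rim',f(292,307,.032))
print('tip1',f(358,260),'tip2',f(470,212)); print('piston front',f(415,295))
print('dark tee',f(107,410,.02),'dish',f(690,335,.007))
C0=dict(np.load('pics/scene0.npz'));P=cloud(C0);z=P[...,2]
for n,(u,v) in dict(p1=(288,212),p2=(247,226)).items():
    m=np.zeros(z.shape,bool);m[v-15:v+15,u-13:u+13]=1;m&=(z>.026)&(z<.045);q=P[m]
    print(n,m.sum(),cv2.minAreaRect((q[:,:2]*1000).astype(np.float32)),q[:,2].max())
E
```

```text
tcp crop (np.float64(410.3292861908285), np.float64(285.6349031431034))
rim center z.032 [ 0.4463 -0.0139  0.032 ]
p2 rim [ 0.4397 -0.1113  0.032 ]
tip1 [ 0.4605 -0.067   0.0695] tip2 [0.4494 0.0344 0.0592]
piston front [ 0.4628 -0.0232  0.0164]
dark tee [ 0.4483 -0.2592  0.02  ] dish [0.6016 0.1237 0.007 ]
p1 109 ((446.9086608886719, -12.580867767333984), (35.22787094116211, 40.49589920043945), 58.04623031616211) 0.034073172860710876
p2 118 ((436.50384521484375, -111.55937957763672), (36.30774688720703, 38.266353607177734), 81.41990661621094) 0.034316191605822666
```

```bash
python3 - <<'E'
from h import *
C=dict(np.load('pics/s1.npz'));P=cloud(C)
cv2.imwrite('pics/s1d.png',cv2.resize(C['color'][170:235,235:335],None,fx=7,fy=7,interpolation=cv2.INTER_NEAREST))
for u in (266,269,272,306,308): 
    print(u,[(v,P[v,u].round(3).tolist()) for v in range(184,216,3)])
E
```

```text
266 [(184, [0.478, -0.08, 0.146]), (187, [0.46, -0.071, 0.122]), (190, [0.457, -0.07, 0.112]), (193, [0.459, -0.071, 0.107]), (196, [0.459, -0.071, 0.098]), (199, [0.459, -0.072, 0.09]), (202, [0.457, -0.072, 0.081]), (205, [0.457, -0.072, 0.073]), (208, [0.453, -0.071, 0.061]), (211, [0.396, -0.04, -0.003]), (214, [0.407, -0.047, -0.001])]
269 [(184, [0.456, -0.061, 0.124]), (187, [0.457, -0.062, 0.117]), (190, [0.459, -0.064, 0.111]), (193, [0.456, -0.063, 0.101]), (196, [0.455, -0.062, 0.092]), (199, [0.46, -0.065, 0.088]), (202, [0.459, -0.065, 0.079]), (205, [0.459, -0.066, 0.071]), (208, [0.459, -0.066, 0.063]), (211, [0.459, -0.067, 0.055]), (214, [0.411, -0.042, -0.001])]
272 [(184, [0.32, 0.021, -0.002]), (187, [0.334, 0.013, 0.001]), (190, [0.339, 0.01, -0.002]), (193, [0.35, 0.003, -0.002]), (196, [0.362, -0.004, 0.001]), (199, [0.371, -0.009, 0.0]), (202, [0.378, -0.014, -0.002]), (205, [0.387, -0.019, -0.002]), (208, [0.399, -0.026, 0.001]), (211, [0.403, -0.029, -0.003]), (214, [0.415, -0.036, -0.0])]
306 [(184, [0.448, 0.035, 0.076]), (187, [0.45, 0.033, 0.07]), (190, [0.449, 0.034, 0.06]), (193, [0.446, 0.036, 0.049]), (196, [0.404, 0.063, -0.001]), (199, [0.411, 0.059, -0.004]), (202, [0.422, 0.051, -0.001]), (205, [0.432, 0.045, -0.0]), (208, [0.439, 0.04, -0.002]), (211, [0.449, 0.033, -0.001]), (214, [0.457, 0.028, -0.002])]
308 [(184, [0.451, 0.038, 0.077]), (187, [0.452, 0.037, 0.069]), (190, [0.451, 0.038, 0.06]), (193, [0.454, 0.035, 0.055]), (196, [0.406, 0.068, -0.002]), (199, [0.418, 0.06, 0.0]), (202, [0.428, 0.053, 0.002]), (205, [0.434, 0.049, -0.001]), (208, [0.441, 0.044, -0.003]), (211, [0.452, 0.037, -0.001]), (214, [0.46, 0.032, -0.001])]
```

View pics/s1d.png

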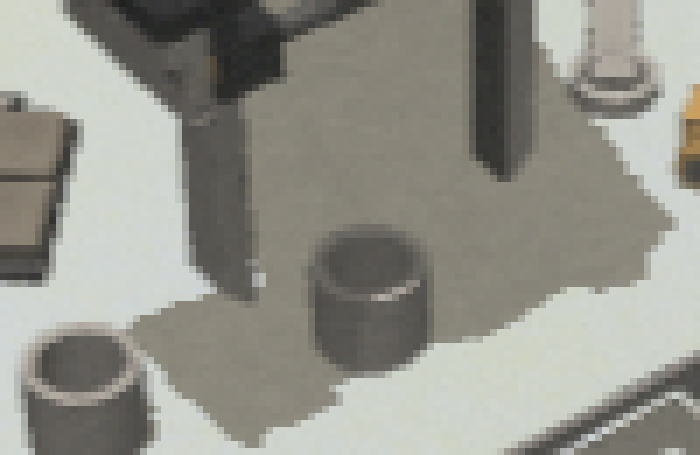

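```bash
python3 - <<'E'
from h import *
C=dict(np.load('pics/s1.npz'));P=cloud(C)
cv2.imwrite('pics/s1e.png',cv2.resize(C['color'][100:220,225:345],None,fx=5,fy=5,interpolation=cv2.INTER_CUBIC))
for u in (245,250,255,260,266,275,285,295,306): 
    print(u,[(v,P[v,u].round(3).tolist()) for v in range(140,190,6)])
E
```

```text
245 [(140, [0.125, 0.056, 0.002]), (146, [0.147, 0.044, 0.001]), (152, [0.17, 0.031, -0.0]), (158, [0.429, -0.096, 0.186]), (164, [0.44, -0.103, 0.181]), (170, [0.421, -0.095, 0.151]), (176, [0.259, -0.018, 0.0]), (182, [0.276, -0.028, -0.003]), (188, [0.305, -0.043, 0.004])]
250 [(140, [0.129, 0.069, -0.001]), (146, [0.153, 0.056, -0.001]), (152, [0.419, -0.079, 0.188]), (158, [0.438, -0.089, 0.188]), (164, [0.452, -0.098, 0.186]), (170, [0.454, -0.1, 0.174]), (176, [0.44, -0.094, 0.148]), (182, [0.285, -0.019, -0.001]), (188, [0.304, -0.03, -0.002])]
255 [(140, [0.131, 0.083, -0.004]), (146, [0.163, 0.065, 0.001]), (152, [0.182, 0.054, -0.002]), (158, [0.441, -0.08, 0.187]), (164, [0.458, -0.09, 0.187]), (170, [0.473, -0.099, 0.185]), (176, [0.47, -0.098, 0.168]), (182, [0.293, -0.01, 0.0]), (188, [0.309, -0.02, -0.003])]
260 [(140, [0.139, 0.093, -0.004]), (146, [0.164, 0.079, -0.003]), (152, [0.43, -0.063, 0.188]), (158, [0.446, -0.072, 0.187]), (164, [0.461, -0.081, 0.185]), (170, [0.481, -0.092, 0.188]), (176, [0.483, -0.095, 0.176]), (182, [0.476, -0.091, 0.155]), (188, [0.317
[... 705 characters left out ...]
164, [0.268, 0.091, -0.003]), (170, [0.475, -0.034, 0.16]), (176, [0.311, 0.064, -0.002]), (182, [0.33, 0.052, -0.003]), (188, [0.352, 0.038, -0.001])]
295 [(140, [0.478, -0.01, 0.224]), (146, [0.464, -0.002, 0.198]), (152, [0.467, -0.004, 0.187]), (158, [0.265, 0.123, 0.001]), (164, [0.47, -0.007, 0.16]), (170, [0.309, 0.094, 0.002]), (176, [0.326, 0.083, -0.0]), (182, [0.35, 0.068, 0.003]), (188, [0.368, 0.056, 0.002])]
306 [(140, [0.434, 0.045, 0.178]), (146, [0.462, 0.026, 0.186]), (152, [0.446, 0.036, 0.159]), (158, [0.469, 0.021, 0.163]), (164, [0.447, 0.035, 0.129]), (170, [0.447, 0.035, 0.113]), (176, [0.449, 0.034, 0.099]), (182, [0.451, 0.033, 0.084]), (188, [0.449, 0.034, 0.065])]
```

View pics/s1e.png

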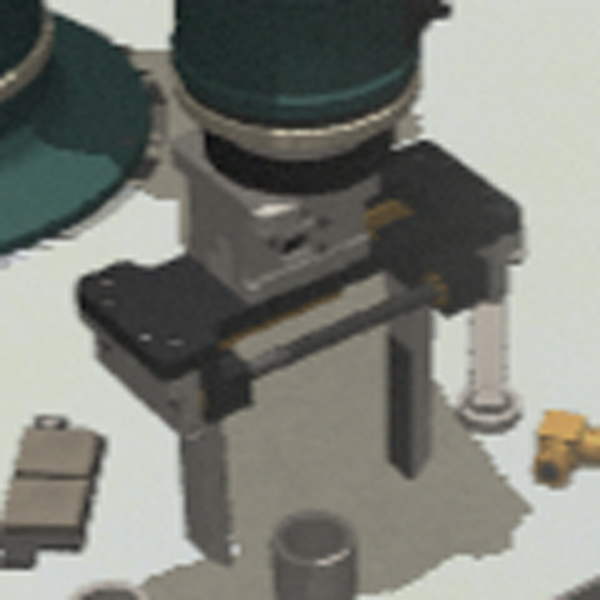

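>>> drive_tool(
  steps=[
    [0, 0, 10, 0, 0, 0, -1],
    [0, 0, 20, 0, 0, 0, -1],
    [0, 0, 20, 0, 0, 0, -1],
    [0, 0, 20, 0, 0, 0, -1],
  ],
)

```text
t: 3.08
ee_pos: [0.4442, -0.0152, -0.0132]
orientation: [0.0, 0.689, 0.725, -0.003]
wrist_force: [0.4, -0.2, -0.7]
opening: 1.002
```

```bash
python3 - <<'E'
from h import *
c=cap('scene','s2'); P=cloud(c)
cv2.imwrite('pics/s2c.png',cv2.resize(c['color'][150:240,225:345],None,fx=6,fy=6,interpolation=cv2.INTER_CUBIC))
for u in (266,269,306,308): print(u,[(v,P[v,u].round(3).tolist()) for v in range(190,224,3)])
to(.444,-.0152,.004,93); print(readout.read_state()['q'])
E
```

```text
266 [(190, [0.48, -0.082, 0.133]), (193, [0.46, -0.072, 0.107]), (196, [0.457, -0.07, 0.096]), (199, [0.456, -0.071, 0.088]), (202, [0.457, -0.072, 0.081]), (205, [0.456, -0.071, 0.072]), (208, [0.455, -0.071, 0.063]), (211, [0.455, -0.072, 0.055]), (214, [0.454, -0.072, 0.046]), (217, [0.452, -0.071, 0.035]), (220, [0.421, -0.056, -0.004]), (223, [0.435, -0.064, 0.002])]
269 [(190, [0.481, -0.076, 0.132]), (193, [0.459, -0.064, 0.103]), (196, [0.458, -0.064, 0.095]), (199, [0.457, -0.064, 0.085]), (202, [0.458, -0.065, 0.079]), (205, [0.46, -0.067, 0.073]), (208, [0.458, -0.066, 0.062]), (211, [0.457, -0.066, 0.054]), (214, [0.458, -0.067, 0.046]), (217, [0.46, -0.069, 0.04]), (220, [0.427, -0.051, -0.002]), (223, [0.438, -0.058, 0.0])]
306 [(190, [0.448, 0.035, 0.059]), (193, [0.447, 0.035, 0.05]), (196, [0.446, 0.036, 0.04]), (199, [0.45, 0.033, 0.035]), (202, [0.424, 0.05, 0.0]), (205, [0.43, 0.046, -0.003]), (208, [0.443, 0.037, 0.002]), (211, [0.45, 0.033, -0.0]), (214, [0.457, 0.028, -0.002]), (217, [0.466, 0.022, -0.001]), (220, [0.474, 0.017, -0.002]), (223, [0.482, 0.011, -0.002])]
308 [(190, [0.452, 0.037, 0.061]), (193, [0.454, 0.036, 0.054]), (196, [0.452, 0.037, 0.044]), (199, [0.455, 0.035, 0.038]), (202, [0.452, 0.037, 0.026]), (205, [0.432, 0.05, -0.003]), (208, [0.442, 0.044, -0.002]), (211, [0.452, 0.037, 0.0]), (214, [0.46, 0.032, -0.001]), (217, [0.466, 0.028, -0.004]), (220, [0.477, 0.02, -0.001]), (223, [0.484, 0.016, -0.002])]
t 3.12 pos [ 0.4443 -0.0152 -0.013 ] yaw 92.97 open 1.002 F [ 0.  -0.2 -0.2]
SHIFT [ -0.1  -0.4 -17. ] ROT [-0.0031  0.0038 -0.0005]
[-0.42468557  0.41961186  0.45229762  2.19226038 -0.31645557  0.59407514
  1.88110336]
```

View pics/s2c.png

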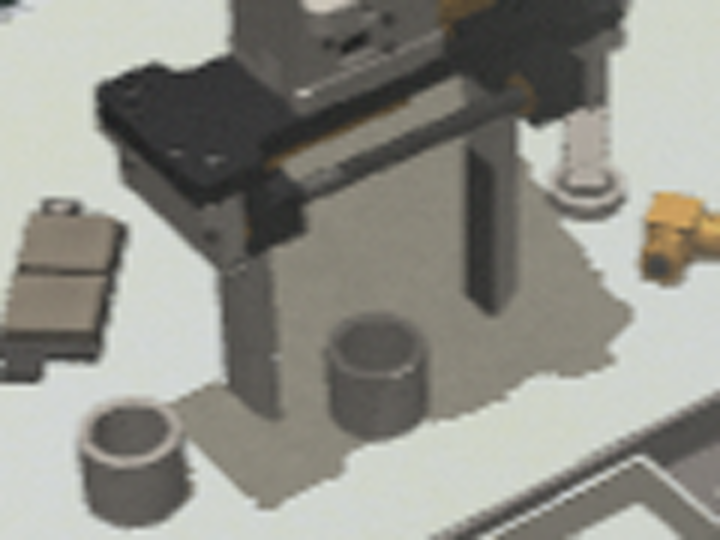

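```bash
python3 - <<'E'
from h import *
C=dict(np.load('pics/s2.npz'))
for (u,v) in ((271.3,219.7),(307.8,202.5)):
    for z in (.022,.026,.03,.034,.038): print(u,z,world(C,u,v,z).round(4))
P=cloud(C);z=P[...,2]
# body plate top/front extents
m=np.zeros(z.shape,bool);m[120:200,230:345]=1;m&=(z>.155)&(z<.172);q=P[m]
print(q.min(0),q.max(0),cv2.minAreaRect((q[:,:2]*1000).astype(np.float32)))
m=np.zeros(z.shape,bool);m[120:225,230:345]=1;m&=(z>.04)&(z<.1);q=P[m]
for s in (q[q[:,1]<-.02],q[q[:,1]>-.02]): print(s.shape,s.min(0).round(4),s.max(0).round(4),np.percentile(s,[5,95],axis=0).round(4).tolist())
E
```

```text
271.3 0.022 [ 0.4526 -0.0593  0.022 ]
271.3 0.026 [ 0.4565 -0.0615  0.026 ]
271.3 0.03 [ 0.4604 -0.0636  0.03  ]
271.3 0.034 [ 0.4643 -0.0657  0.034 ]
271.3 0.038 [ 0.4682 -0.0679  0.038 ]
307.8 0.022 [0.449  0.0385 0.022 ]
307.8 0.026 [0.4529 0.0359 0.026 ]
307.8 0.03 [0.4568 0.0332 0.03  ]
307.8 0.034 [0.4608 0.0306 0.034 ]
307.8 0.038 [0.4647 0.028  0.038 ]
[ 0.40760014 -0.10360496  0.15507146] [0.48637972 0.07733821 0.17190969] ((447.08935546875, -13.361701965332031), (70.41474151611328, 179.6648712158203), 3.2044615745544434)
(190, 3) [ 0.4378 -0.0746  0.0402] [ 0.4612 -0.0578  0.0985] [[0.4415, -0.0735, 0.0432], [0.4596, -0.0609, 0.0948]]
(195, 3) [0.0772 0.0315 0.0402] [0.4551 0.0471 0.0998] [[0.4368, 0.033, 0.0436], [0.4539, 0.045, 0.0972]]
```

>>> drive_tool(
  steps=[
    [0, 0, 10, 0, 0, 0, -1],
    [0, 0, 18, 0, 0, 0, -1],
    [0, 0, 22, 0, 0, 0, -1],
    [0, 0, 22, 0, 0, 0, -1],
    [0, 0, 22, 0, 0, 0, -1],
  ],
)

```text
t: 3.75
ee_pos: [0.4444, -0.0153, -0.0349]
orientation: [0.0, 0.689, 0.725, -0.002]
wrist_force: [-1.4, 0.7, -0.4]
opening: 0.998
```

```bash
python3 - <<'E'
from h import *
c=cap('scene','s3')
cv2.imwrite('pics/s3c.png',cv2.resize(c['color'][150:240,225:345],None,fx=6,fy=6,interpolation=cv2.INTER_CUBIC))
to(.444,-.0152,-.036,93)
E
```

```text
t 3.8 pos [ 0.4444 -0.0152 -0.0349] yaw 92.97 open 1.003 F [ 1.2 -0.2 -0.6]
SHIFT [ 0.1 -0.4  1.1] ROT [-0.0029  0.0038 -0.0006]
```

View pics/s3c.png

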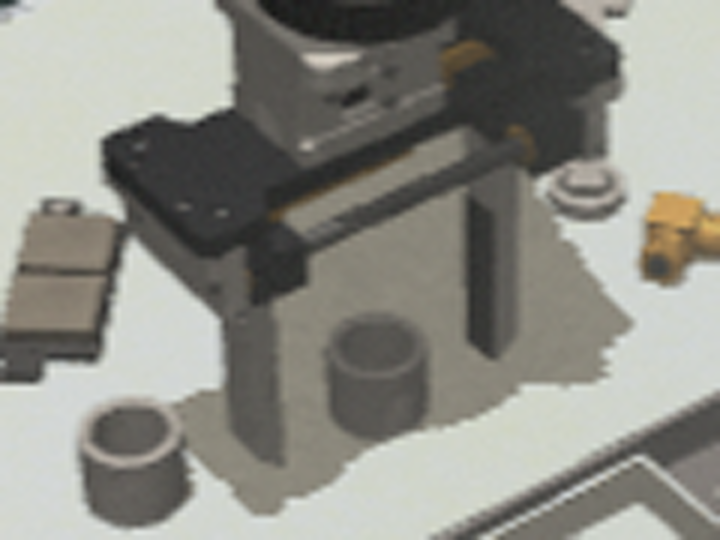

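>>> drive_tool(
  steps=[
    [0, 0, 0, 0, 0, 0, 0.3],
    [0, 0, 0, 0, 0, 0, 1],
    [0, 0, 0, 0, 0, 0, 1],
    [0, 0, 0, 0, 0, 0, 1],
    [0, 0, 0, 0, 0, 0, 1],
    [0, 0, 0, 0, 0, 0, 1],
  ],
)

```text
t: 4.55
ee_pos: [0.4444, -0.0152, -0.0349]
orientation: [0.0, 0.689, 0.725, -0.002]
wrist_force: [0.2, 0.3, -0.3]
opening: 0.404
```

>>> drive_tool(
  steps=[
    [0, 0, -10, 0, 0, 0, 1],
    [0, 0, -30, 0, 0, 0, 1],
    [0, 0, -60, 0, 0, 0, 1],
    [0, 0, -80, 0, 0, 0, 1],
    [0, 0, -80, 0, 0, 0, 1],
  ],
)

```text
t: 5.18
ee_pos: [0.4455, -0.0147, 0.0466]
orientation: [0.001, 0.688, 0.725, -0.001]
wrist_force: [0.7, 0.5, -1.8]
opening: 0.403
```

```bash
python3 - <<'E'
from h import *
c=cap('scene','s4')
cv2.imwrite('pics/s4c.png',cv2.resize(c['color'][100:240,225:385],None,fx=5,fy=5,interpolation=cv2.INTER_CUBIC))
to(.6643,-.1523,.05,92.9)
E
```

```text
t 5.22 pos [ 0.4449 -0.0146  0.0456] yaw 92.99 open 0.404 F [-1.2  0.  -1.2]
SHIFT [-148.9  211.9   -4.2] ROT [-0.0015  0.0032  0.0016]
```

View pics/s4c.png

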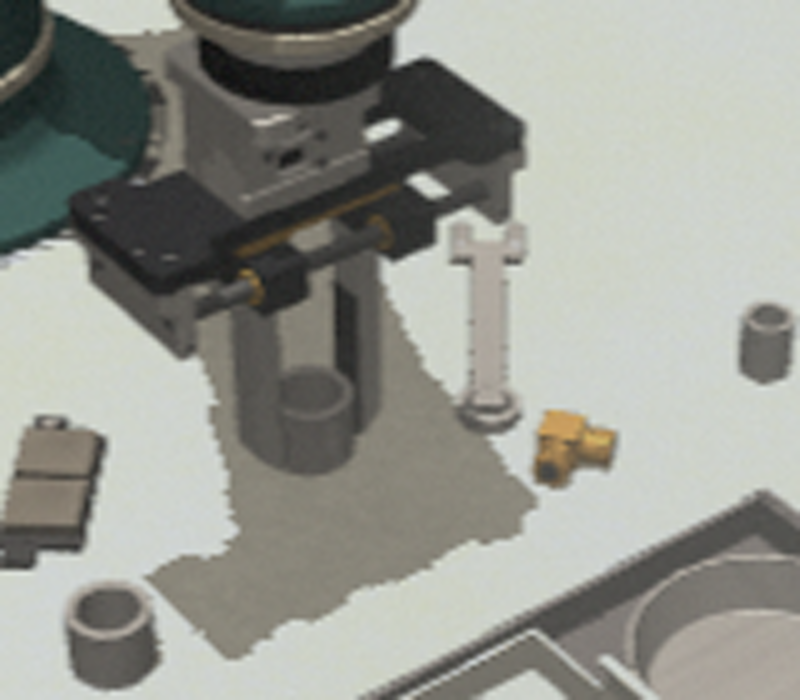

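>>> drive_tool(
  steps=[
    [-30, 42, -10, 0, 0, 0, 1],
    [-60, 85, -10, 0, 0, 0, 1],
    [-90, 128, -10, 0, 0, 0, 1],
    [-120, 170, -8, 0, 0, 0, 1],
    [-140, 199, -4, 0, 0, 0, 1],
    [-149, 212, -4, -0.001, 0.003, 0.001, 1],
    [-149, 212, -4, -0.001, 0.003, 0.001, 1],
  ],
)

```text
t: 6.1
ee_pos: [0.6639, -0.1532, 0.0481]
orientation: [-0.001, 0.689, 0.725, -0.001]
wrist_force: [0.0, -0.3, -1.3]
opening: 0.402
```

```bash
python3 - <<'E'
from h import *
c=cap('scene','s5')
cv2.imwrite('pics/s5c.png',cv2.resize(c['color'][130:350,180:440],None,fx=3,fy=3,interpolation=cv2.INTER_CUBIC))
to(.6643,-.1523,-.0265,92.9)
E
```

```text
t 6.15 pos [ 0.6636 -0.1525  0.0485] yaw 92.9 open 0.401 F [-0.4 -0.3 -1.4]
SHIFT [ 0.2  0.9 75. ] ROT [-0.0023  0.0001  0.    ]
```

View pics/s5c.png

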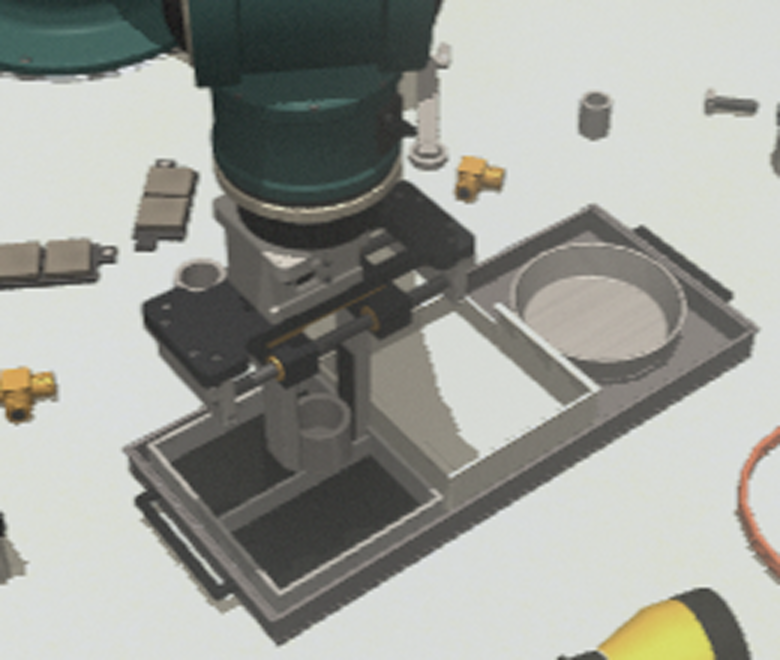

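>>> drive_tool(
  steps=[
    [0, 1, 30, -0.002, 0, 0, 1],
    [0, 1, 55, -0.002, 0, 0, 1],
    [0, 1, 67, -0.002, 0, 0, 1],
    [0, 1, 72, -0.002, 0, 0, 1],
    [0, 1, 72, -0.002, 0, 0, 1],
    [0, 1, 74, -0.002, 0, 0, 1],
    [0, 1, 74, -0.002, 0, 0, 1],
  ],
)

```text
t: 7.02
ee_pos: [0.6646, -0.1525, -0.0252]
orientation: [0.0, 0.689, 0.725, 0.0]
wrist_force: [-0.0, 0.7, -1.2]
opening: 0.4
```

```bash
python3 - <<'E'
from h import *
c=cap('scene','s6')
cv2.imwrite('pics/s6c.png',cv2.resize(c['color'][210:350,210:370],None,fx=5,fy=5,interpolation=cv2.INTER_CUBIC))
to(.6643,-.1523,-.0265,92.9)
E
```

```text
t 7.08 pos [ 0.6646 -0.1525 -0.0252] yaw 92.9 open 0.405 F [-0.2  0.5 -1.3]
SHIFT [ 0.2 -0.3  1.3] ROT [0.0002 0.0001 0.0001]
```

View pics/s6c.png

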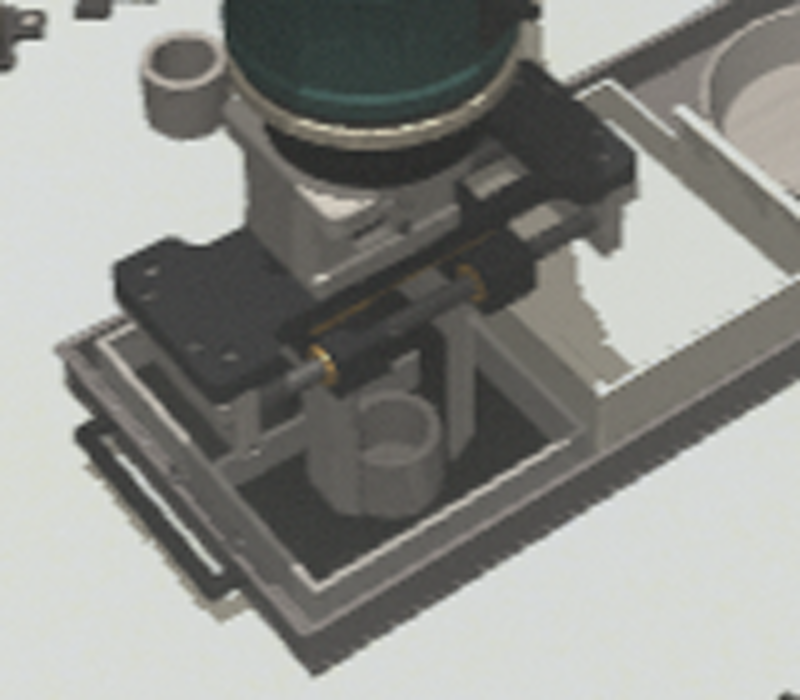

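>>> drive_tool(
  steps=[
    [0, 0, 1, 0, 0, 0, 1],
    [0, 0, 1, 0, 0, 0, 1],
    [0, 0, 2, 0, 0, 0, 1],
    [0, 0, 2, 0, 0, 0, 1],
  ],
)

```text
t: 7.58
ee_pos: [0.6647, -0.1525, -0.0268]
orientation: [0.0, 0.689, 0.725, 0.0]
wrist_force: [-0.8, 0.7, 5.0]
opening: 0.403
```

>>> drive_tool(
  steps=[
    [0, 0, 0, 0, 0, 0, 0.1],
    [0, 0, 0, 0, 0, 0, -0.2],
    [0, 0, 0, 0, 0, 0, -0.2],
    [0, 0, 0, 0, 0, 0, -0.2],
    [0, 0, -25, 0, 0, 0, -0.2],
    [0, 0, -60, 0, 0, 0, -0.2],
    [0, 0, -100, 0, 0, 0, -0.2],
    [0, 0, -100, 0, 0, 0, -0.2],
  ],
)

```text
t: 8.57
ee_pos: [0.6664, -0.153, 0.0764]
orientation: [0.002, 0.689, 0.725, 0.002]
wrist_force: [-0.4, 0.5, -0.4]
opening: 0.601
```

```bash
python3 - <<'E'
from h import *
c=cap('scene','s7')
cv2.imwrite('pics/s7c.png',cv2.resize(c['color'][170:350,180:420],None,fx=3,fy=3,interpolation=cv2.INTER_CUBIC))
to(.4345,-.1118,.045,92.9)
E
```

```text
t 8.62 pos [ 0.6654 -0.1526  0.0743] yaw 92.91 open 0.601 F [-0.1  0.7 -0.5]
SHIFT [  52.4 -228.6   28.7] ROT [0.0026 0.0002 0.0001]
```

View pics/s7c.png

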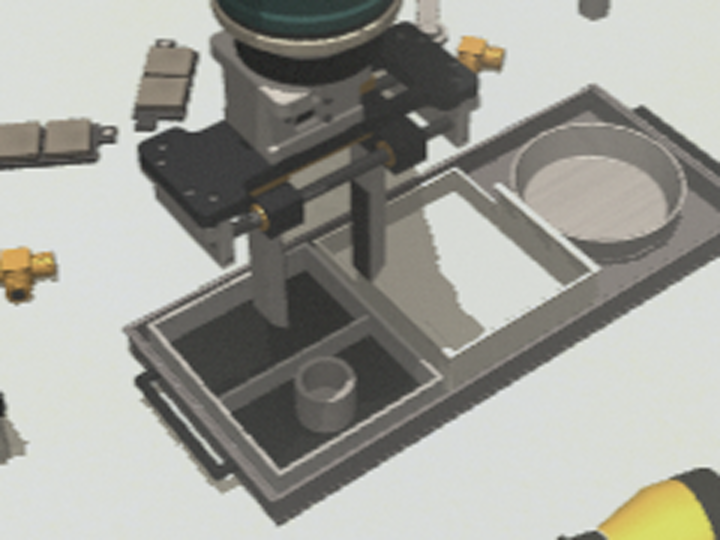

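>>> drive_tool(
  steps=[
    [10, -44, 0, 0, 0, 0, -0.6],
    [21, -90, 0, 0, 0, 0, -0.6],
    [31, -136, 0, 0, 0, 0, -0.6],
    [42, -182, 15, 0, 0, 0, -0.6],
    [50, -215, 30, 0, 0, 0, -0.6],
    [52, -228, 35, 0.002, 0, 0, -0.6],
    [52, -228, 40, 0.002, 0, 0, -0.6],
    [52, -228, 40, 0.002, 0, 0, -0.6],
  ],
)

```text
t: 9.62
ee_pos: [0.4362, -0.1125, 0.0336]
orientation: [0.001, 0.689, 0.725, 0.0]
wrist_force: [-0.2, -0.6, 0.5]
opening: 0.801
```

```bash
python3 - <<'E'
from h import *
to(.4355,-.1117,-.035,92.9)
E
```

```text
t 9.62 pos [ 0.4362 -0.1125  0.0336] yaw 92.92 open 0.801 F [-0.2 -0.6  0.5]
SHIFT [ 0.9 -0.7 68.6] ROT [0.0008 0.0008 0.0003]
```

>>> drive_tool(
  steps=[
    [1, -1, 30, 0.001, 0.001, 0, -0.6],
    [1, -1, 50, 0.001, 0.001, 0, -0.6],
    [1, -1, 63, 0.001, 0.001, 0, -0.6],
    [1, -1, 69, 0.001, 0.001, 0, -0.6],
    [1, -1, 69, 0.001, 0.001, 0, -0.6],
    [1, -1, 69, 0.001, 0.001, 0, -0.6],
  ],
)

```text
t: 10.38
ee_pos: [0.4356, -0.1116, -0.0349]
orientation: [0.0, 0.689, 0.725, 0.0]
wrist_force: [-0.6, 0.6, 0.2]
opening: 0.797
```

```bash
python3 - <<'E'
from h import *
c=cap('scene','s8')
cv2.imwrite('pics/s8c.png',cv2.resize(c['color'][160:280,190:350],None,fx=5,fy=5,interpolation=cv2.INTER_CUBIC))
to(.4355,-.1117,-.035,92.9)
E
```

```text
t 10.43 pos [ 0.4356 -0.1116 -0.0349] yaw 92.92 open 0.799 F [ 0.5 -0.3 -0.1]
SHIFT [-0.1 -0.1  0.1] ROT [ 0.0007 -0.0002  0.0003]
```

View pics/s8c.png

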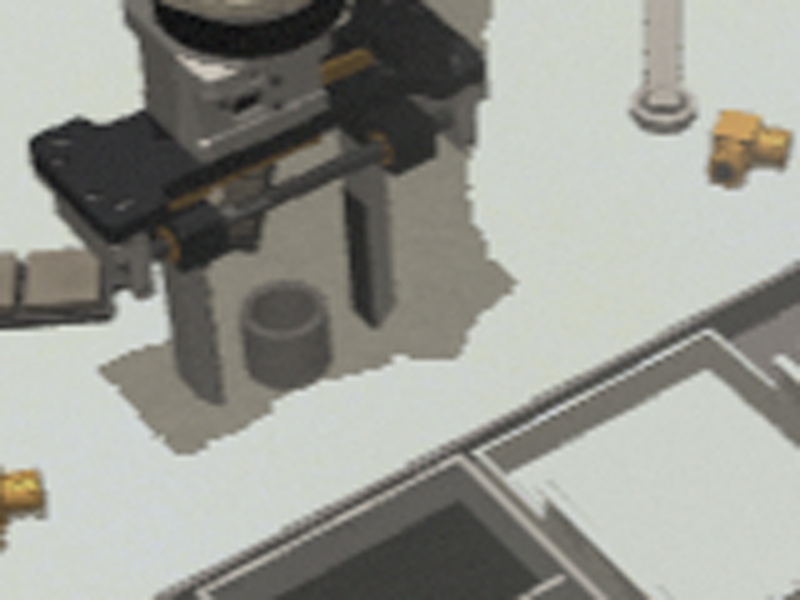

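>>> drive_tool(
  steps=[
    [0, 0, 0, 0, 0, 0, 0.3],
    [0, 0, 0, 0, 0, 0, 1],
    [0, 0, 0, 0, 0, 0, 1],
    [0, 0, 0, 0, 0, 0, 1],
    [0, 0, 0, 0, 0, 0, 1],
    [0, 0, -10, 0, 0, 0, 1],
    [0, 0, -30, 0, 0, 0, 1],
    [0, 0, -60, 0, 0, 0, 1],
    [0, 0, -80, 0, 0, 0, 1],
    [0, 0, -80, 0, 0, 0, 1],
  ],
)

```text
t: 11.68
ee_pos: [0.4364, -0.1115, 0.0464]
orientation: [0.001, 0.689, 0.725, 0.001]
wrist_force: [-0.0, -0.4, -1.8]
opening: 0.407
```

```bash
python3 - <<'E'
from h import *
to(.5904,-.1561,.045,92.9)
E
```

```text
t 11.68 pos [ 0.4364 -0.1115  0.0464] yaw 92.93 open 0.407 F [-0.  -0.4 -1.8]
SHIFT [-52.4 151.5   1.9] ROT [ 0.0033 -0.0003  0.0006]
```

>>> drive_tool(
  steps=[
    [-14, 40, 0, 0, 0, 0, 1],
    [-28, 80, 0, 0, 0, 0, 1],
    [-42, 120, 0, 0.001, 0, 0, 1],
    [-52, 145, 0, 0.003, 0, 0, 1],
    [-52, 151, 0, 0.003, 0, 0, 1],
    [-52, 151, 0, 0.003, 0, 0, 1],
    [-52, 151, 0, 0.003, 0, 0, 1],
  ],
)

```text
t: 12.55
ee_pos: [0.589, -0.1554, 0.0466]
orientation: [-0.0, 0.689, 0.725, 0.0]
wrist_force: [0.1, -0.1, -1.8]
opening: 0.406
```

```bash
python3 - <<'E'
from h import *
c=cap('scene','s9')
cv2.imwrite('pics/s9c.png',cv2.resize(c['color'][170:350,180:420],None,fx=3,fy=3,interpolation=cv2.INTER_CUBIC))
to(.5904,-.1561,-.0265,92.9)
E
```

```text
t 12.6 pos [ 0.5892 -0.1554  0.0468] yaw 92.93 open 0.408 F [ 0.1 -0.5 -1.8]
SHIFT [-0.8  1.2 73.3] ROT [ 0.0001 -0.0007  0.0005]
```

View pics/s9c.png

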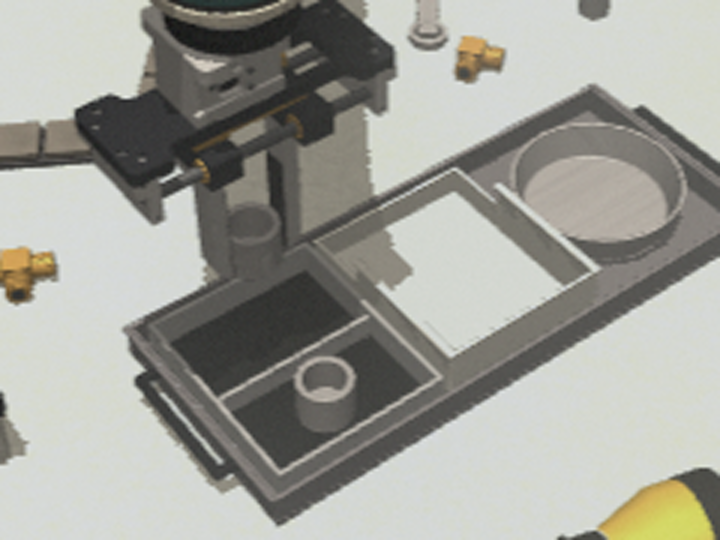

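>>> drive_tool(
  steps=[
    [-1, 1, 30, 0, 0, 0, 1],
    [-1, 1, 55, 0, 0, 0, 1],
    [-1, 1, 66, 0, 0, 0, 1],
    [-1, 1, 71, 0, 0, 0, 1],
    [-1, 1, 72, 0, 0, 0, 1],
    [-1, 1, 73, 0, 0, 0, 1],
    [-1, 1, 73, 0, 0, 0, 1],
  ],
)

```text
t: 13.48
ee_pos: [0.5905, -0.1563, -0.0258]
orientation: [-0.0, 0.689, 0.725, 0.0]
wrist_force: [0.4, 0.5, -1.0]
opening: 0.409
```

>>> drive_tool(
  steps=[
    [0, 0, 1, 0, 0, 0, 1],
    [0, 0, 1, 0, 0, 0, 1],
    [0, 0, 1, 0, 0, 0, 1],
  ],
)

```text
t: 13.85
ee_pos: [0.5905, -0.1564, -0.0267]
orientation: [0.0, 0.689, 0.725, 0.0]
wrist_force: [0.0, -0.4, -2.2]
opening: 0.403
```

>>> drive_tool(
  steps=[
    [0, 0, 0.7, 0, 0, 0, 1],
    [0, 0, 0.7, 0, 0, 0, 1],
    [0, 0, 1, 0, 0, 0, 1],
  ],
)

```text
t: 14.22
ee_pos: [0.5907, -0.1564, -0.0269]
orientation: [-0.0, 0.689, 0.725, 0.001]
wrist_force: [-6.8, 2.2, 17.8]
opening: 0.407
```

>>> drive_tool(
  steps=[
    [0, 0, -0.4, 0, 0, 0, 1],
    [0, 0, -0.3, 0, 0, 0, 0.1],
    [0, 0, -0.3, 0, 0, 0, -0.2],
    [0, 0, -0.3, 0, 0, 0, -0.2],
    [0, 0, -0.3, 0, 0, 0, -0.2],
    [0, 0, -25, 0, 0, 0, -0.2],
    [0, 0, -60, 0, 0, 0, -0.2],
    [0, 0, -90, 0, 0, 0, -0.2],
    [0, 0, -90, 0, 0, 0, -0.2],
  ],
)

```text
t: 15.35
ee_pos: [0.5918, -0.1568, 0.0652]
orientation: [0.001, 0.689, 0.725, 0.002]
wrist_force: [-0.2, 0.4, -0.4]
opening: 0.602
```

```bash
python3 - <<'E'
from h import *
c=cap('scene','s10')
cv2.imwrite('pics/s10c.png',cv2.resize(c['color'][170:350,130:400],None,fx=3,fy=3,interpolation=cv2.INTER_CUBIC))
c=cap('top','t10')
cv2.imwrite('pics/t10c.png',cv2.resize(c['color'][130:340,320:520],None,fx=3,fy=3,interpolation=cv2.INTER_CUBIC))
to(.4445,-.262,.03,67.5)
E
```

```text
t 15.45 pos [ 0.5905 -0.1562  0.0628] yaw 92.94 open 0.604 F [ 0.2 -1.1 -0. ]
SHIFT [ -98.2 -151.2   32.5] ROT [ 0.0007 -0.0014  0.444 ]
```

View pics/s10c.png

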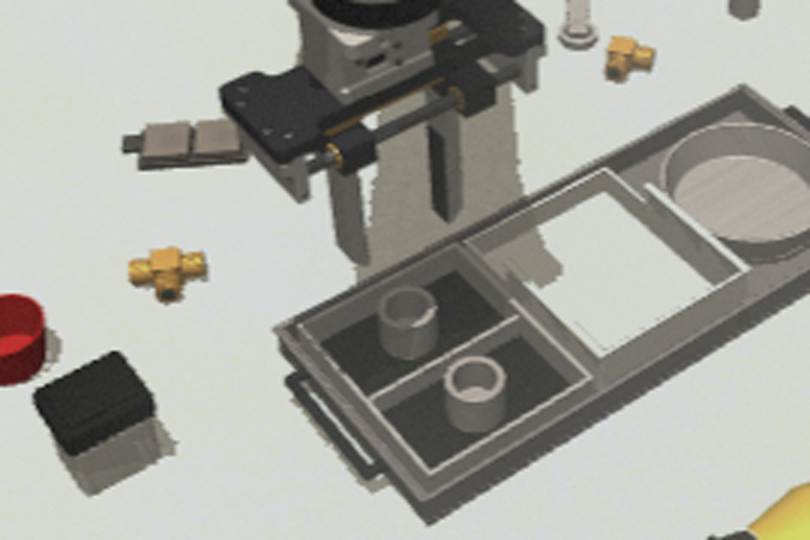

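View pics/t10c.png

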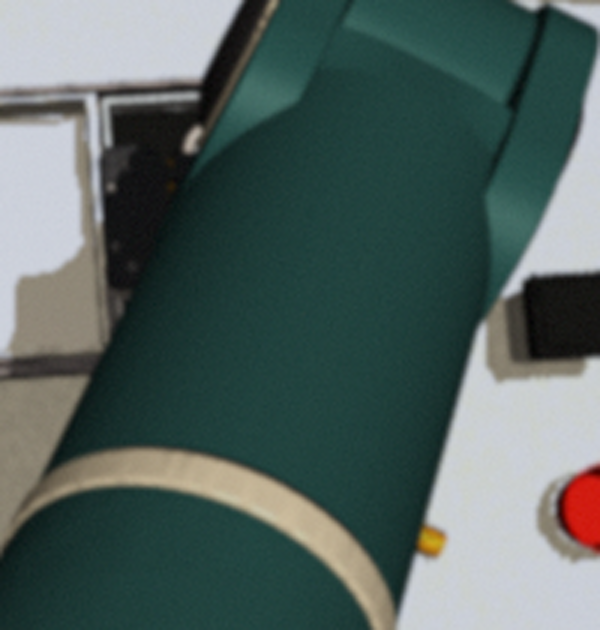

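```bash
python3 - <<'E'
from h import *
for f,(u0,u1,v0,v1) in (('top0',(432,478,285,325)),('s10',(165,205,245,275))):
    C=dict(np.load(f'pics/{f}.npz'));hsv=cv2.cvtColor(C['color'],cv2.COLOR_BGR2HSV)
    m=(hsv[...,0]>8)&(hsv[...,0]<35)&(hsv[...,1]>110);M=np.zeros_like(m);M[v0:v1,u0:u1]=m[v0:v1,u0:u1]
    vs,us=np.where(M);print(f,len(us))
    q=np.array([world(C,u,v,.012)[:2] for u,v in zip(us,vs)])*1000
    mu=q.mean(0);w,V=np.linalg.eigh(np.cov(q.T));a=V[:,1];print(mu,np.degrees(np.arctan2(a[1],a[0]))%180,w)
    # extents along run axis angle best via symmetric
    for ang in (63,66,69,72):
        t=np.radians(ang);x=q@[np.cos(t),np.sin(t)];y=q@[np.sin(t),-np.cos(t)]
        print(ang,'run',np.ptp(x),'mid',(x.min()+x.max())/2,'y',y.min(),y.max(),'centre',((x.min()+x.max())/2*np.array([np.cos(t),np.sin(t)])+(y.max()-25)*np.array([np.sin(t),-np.cos(t)])).round(1))
E
```

```text
top0 349
[ 447.41260954 -262.07005174] 67.6405635048267 [ 71.1381637  150.52161771]
63 run 50.58857557083399 mid -30.84509616400911 y 503.7224253004064 538.6995429062016 centre [ 443.7 -260.7]
66 run 50.509088059060325 mid -57.78720888624456 y 501.7377609413557 536.4974789313958 centre [ 443.8 -260.8]
69 run 50.29115864776037 mid -84.57093088566236 y 498.1577332588739 532.8249126583215 centre [ 443.8 -260.9]
72 run 50.16539461474663 mid -111.00784486775393 y 492.94129668530724 527.6919103358564 centre [ 443.8 -260.9]
s10 242
[ 448.2585321  -261.00954154] 62.903769238228875 [ 99.89143498 149.33449446]
63 run 48.39860115913149 mid -29.43177010305913 y 498.59380577049086 544.1032777376482 centre [ 449.2 -261.9]
66 run 47.9456691868557 mid -56.315689698336115 y 496.016094291047 541.6731636960654 centre [ 449.1 -261.6]
69 run 47.992550504024685 mid -83.14097613252753 y 492.0788371748074 537.7583611640317 centre [ 448.9 -261.4]
72 run 47.94433192757191 mid -109.75660110589237 y 486.79282616985216 532.9588914072689 centre [ 449.2 -261.4]
```

>>> drive_tool(
  steps=[
    [-30, -45, 0, 0, 0, 0.1, -1],
    [-60, -90, 5, 0, 0, 0.25, -1],
    [-85, -130, 20, 0, 0, 0.4, -1],
    [-97, -151, 32, 0, -0.001, 0.444, -1],
    [-97, -151, 32, 0, -0.001, 0.444, -1],
    [-97, -151, 32, 0, -0.001, 0.444, -1],
  ],
)

```text
t: 16.2
ee_pos: [0.4458, -0.2601, 0.0304]
orientation: [0.0, 0.831, 0.557, 0.001]
wrist_force: [-0.2, 1.1, -0.3]
opening: 1.0
```

```bash
python3 - <<'E'
from h import *
to(.4445,-.2612,-.037,67.5)
E
```

```text
t 16.2 pos [ 0.4458 -0.2601  0.0304] yaw 67.67 open 1.0 F [-0.2  1.1 -0.3]
SHIFT [-1.6 -0.8 67.4] ROT [ 0.0006 -0.0008  0.0029]
```

>>> drive_tool(
  steps=[
    [-1.6, -0.8, 35, 0, 0, 0.003, -1],
    [-1.6, -0.8, 55, 0, 0, 0.003, -1],
    [-1.6, -0.8, 64, 0, 0, 0.003, -1],
    [-1.6, -0.8, 67, 0, 0, 0.003, -1],
    [-1.6, -0.8, 67, 0, 0, 0.003, -1],
    [-1.6, -0.8, 67, 0, 0, 0.003, -1],
  ],
)

```text
t: 16.95
ee_pos: [0.445, -0.2614, -0.036]
orientation: [0.0, 0.831, 0.556, 0.001]
wrist_force: [-0.2, -0.0, 0.0]
opening: 1.0
```

```bash
python3 - <<'E'
from h import *
c=cap('scene','s11')
cv2.imwrite('pics/s11c.png',cv2.resize(c['color'][190:310,120:280],None,fx=5,fy=5,interpolation=cv2.INTER_CUBIC))
to(.4445,-.2612,-.039,67.5)
E
```

```text
t 17.0 pos [ 0.4449 -0.2614 -0.0361] yaw 67.5 open 1.002 F [-0.  -0.1 -0.5]
SHIFT [-0.  -0.5  2.9] ROT [ 0.0015 -0.0009  0.0001]
```

View pics/s11c.png

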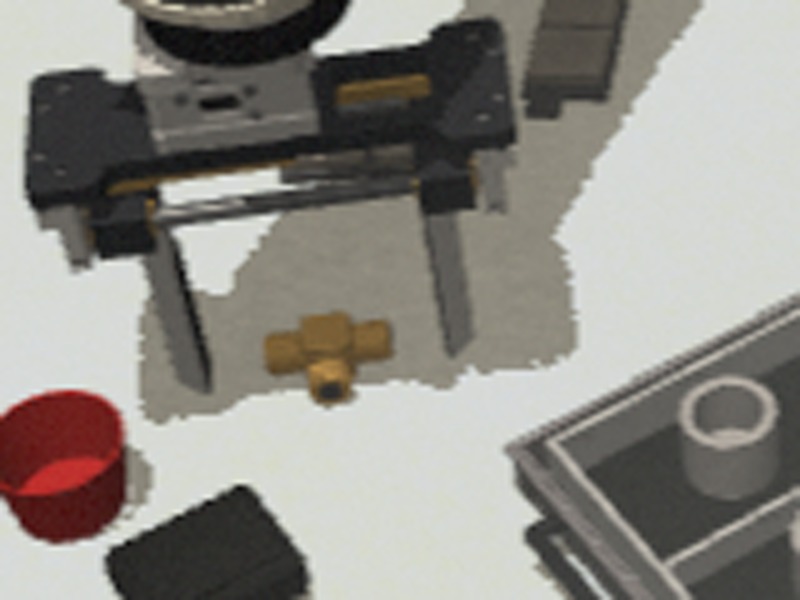

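>>> drive_tool(
  steps=[
    [0, -0.5, 1.5, 0.001, 0, 0, -1],
    [0, -0.5, 2.5, 0.001, 0, 0, -1],
    [0, -0.5, 2.5, 0.001, 0, 0, -1],
  ],
)

```text
t: 17.38
ee_pos: [0.4444, -0.2611, -0.0386]
orientation: [-0.0, 0.831, 0.556, 0.0]
wrist_force: [-0.1, -0.3, -0.6]
opening: 0.998
```

>>> drive_tool(
  steps=[
    [0, 0, 0, 0, 0, 0, 0.1],
    [0, 0, 0, 0, 0, 0, 0.1],
    [0, 0, 0, 0, 0, 0, 1],
    [0, 0, 0, 0, 0, 0, 1],
    [0, 0, 0, 0, 0, 0, 1],
    [0, 0, 0, 0, 0, 0, 1],
  ],
)

```text
t: 18.12
ee_pos: [0.4444, -0.2612, -0.0386]
orientation: [-0.0, 0.831, 0.556, 0.0]
wrist_force: [0.1, 0.3, 1.0]
opening: 0.528
```

>>> drive_tool(
  steps=[
    [0, 0, -8, 0, 0, 0, 1],
    [0, 0, -30, 0, 0, 0, 1],
    [0, 0, -60, 0, 0, 0, 1],
    [0, 0, -90, 0, 0, 0, 1],
    [0, 0, -90, 0, 0, 0, 1],
  ],
)

```text
t: 18.75
ee_pos: [0.4455, -0.2617, 0.0534]
orientation: [0.001, 0.831, 0.556, 0.002]
wrist_force: [0.3, 0.9, -0.5]
opening: 0.526
```

```bash
python3 - <<'E'
from h import *
c=cap('scene','s12')
cv2.imwrite('pics/s12c.png',cv2.resize(c['color'][150:290,120:280],None,fx=4,fy=4,interpolation=cv2.INTER_CUBIC))
to(.6135,.1055,.05,67.5)
E
```

```text
t 18.8 pos [ 0.445  -0.2612  0.0522] yaw 67.53 open 0.53 F [-0.4  0.2 -1.7]
SHIFT [403.2  15.6   2.8] ROT [ 0.0022 -0.0014  0.0005]
```

View pics/s12c.png

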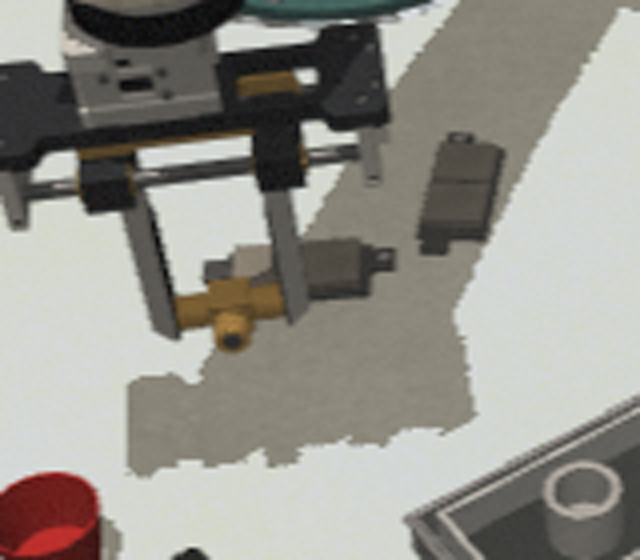

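Tee is held level by its run ends (crop 180–300, 310). Carry it to the dish.

>>> drive_tool(
  steps=[
    [40, 2, -10, 0, 0, 0, 1],
    [85, 4, -10, 0, 0, 0, 1],
    [130, 6, -10, 0, 0, 0, 1],
    [175, 8, -10, 0, 0, 0, 1],
    [220, 9, -10, 0, 0, 0, 1],
    [265, 11, -10, 0, 0, 0, 1],
    [310, 13, -10, 0, 0, 0, 1],
    [350, 15, -6, 0, 0, 0, 1],
    [385, 16, -2, 0, 0, 0, 1],
    [403, 16, 2, 0.002, -0.001, 0, 1],
    [403, 16, 2, 0.002, -0.001, 0, 1],
    [403, 16, 2, 0.002, -0.001, 0, 1],
  ],
)

```text
t: 20.3
ee_pos: [0.6134, 0.1033, 0.0508]
orientation: [0.0, 0.832, 0.555, -0.0]
wrist_force: [-0.0, -0.5, -0.6]
opening: 0.528
```

```bash
python3 - <<'E'
from h import *
c=cap('scene','s13')
cv2.imwrite('pics/s13c.png',cv2.resize(c['color'][130:290,290:470],None,fx=4,fy=4,interpolation=cv2.INTER_CUBIC))
to(.6135,.1055,-.031,67.5)
C=dict(np.load('pics/scene0.npz'))
f=lambda p:[round(x,1) for x in (lambda q:(q[0]/q[2]*C['fx']+C['cx'],q[1]/q[2]*C['fy']+C['cy']))(np.linalg.inv(C['T'])@np.r_[p,1])]
print(f([.6135,.1055,.007]),f([.6135,.1055,.097]))
E
```

```text
t 20.35 pos [0.6135 0.1033 0.0509] yaw 67.41 open 0.529 F [-0.4 -0.1  0.3]
SHIFT [ 2.  -0.8 81.9] ROT [ 0.0002  0.     -0.0016]
[np.float64(376.6), np.float64(237.8)] [np.float64(380.3), np.float64(205.8)]
```

View pics/s13c.png

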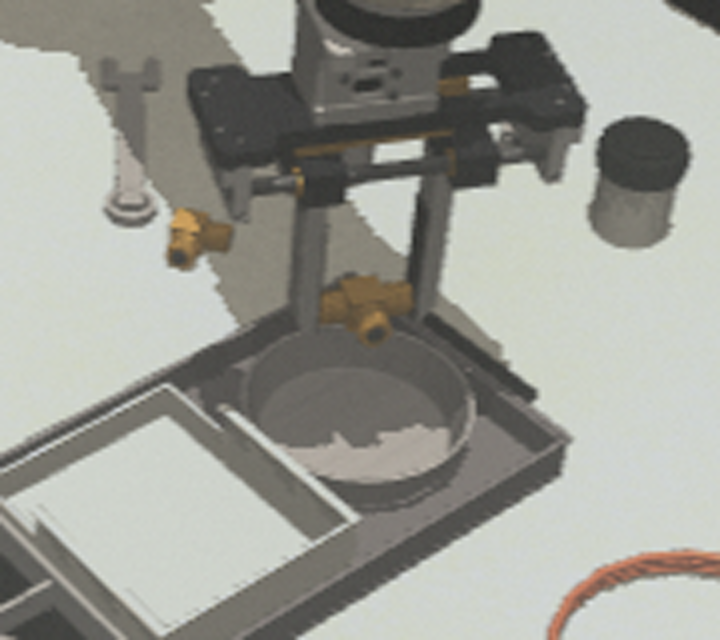

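>>> drive_tool(
  steps=[
    [2, -1, 30, 0, 0, -0.002, 1],
    [2, -1, 55, 0, 0, -0.002, 1],
    [2, -1, 72, 0, 0, -0.002, 1],
    [2, -1, 79, 0, 0, -0.002, 1],
    [2, -1, 81, 0, 0, -0.002, 1],
    [2, -1, 82, 0, 0, -0.002, 1],
    [2, -1, 82, 0, 0, -0.002, 1],
  ],
)

```text
t: 21.22
ee_pos: [0.6137, 0.1057, -0.0305]
orientation: [0.0, 0.831, 0.556, 0.0]
wrist_force: [-0.3, -0.5, -1.2]
opening: 0.532
```

>>> drive_tool(
  steps=[
    [0, 0, 0.7, 0, 0, 0, 1],
    [0, 0, 1, 0, 0, 0, 1],
    [0, 0, 1, 0, 0, 0, 1],
  ],
)

```text
t: 21.6
ee_pos: [0.6137, 0.1057, -0.0315]
orientation: [0.0, 0.831, 0.556, 0.0]
wrist_force: [0.7, 1.0, -1.4]
opening: 0.528
```

>>> drive_tool(
  steps=[
    [0, 0, 0.5, 0, 0, 0, 1],
    [0, 0, 0.5, 0, 0, 0, 1],
    [0, 0, 0.8, 0, 0, 0, 1],
    [0, 0, 0.8, 0, 0, 0, 1],
  ],
)

```text
t: 22.1
ee_pos: [0.6138, 0.1057, -0.0317]
orientation: [0.0, 0.831, 0.556, 0.001]
wrist_force: [-4.5, 0.3, 12.5]
opening: 0.53
```

>>> drive_tool(
  steps=[
    [0, 0, -0.2, 0, 0, 0, 1],
    [0, 0, -0.2, 0, 0, 0, -0.15],
    [0, 0, -0.2, 0, 0, 0, -0.3],
    [0, 0, -0.2, 0, 0, 0, -0.3],
    [0, 0, -0.2, 0, 0, 0, -0.3],
    [0, 0, -20, 0, 0, 0, -0.3],
    [0, 0, -60, 0, 0, 0, -0.3],
    [0, 0, -100, 0, 0, 0, -0.3],
    [0, 0, -110, 0, 0, 0, -0.3],
    [0, 0, -110, 0, 0, 0, -0.3],
  ],
)

```text
t: 23.35
ee_pos: [0.614, 0.1058, 0.0793]
orientation: [0.0, 0.831, 0.556, 0.001]
wrist_force: [0.4, 1.3, -0.8]
opening: 0.654
```

```bash
python3 - <<'E'
from h import *
c=cap('scene','s14')
cv2.imwrite('pics/s14c.png',cv2.resize(c['color'][130:290,290:470],None,fx=4,fy=4,interpolation=cv2.INTER_CUBIC))
C=dict(np.load('pics/scene0.npz'));P=cloud(C);z=P[...,2]
cv2.imwrite('pics/resc.png',cv2.resize(C['color'][275:345,130:200],None,fx=8,fy=8,interpolation=cv2.INTER_CUBIC))
m=np.zeros(z.shape,bool);m[275:345,130:200]=1;m&=(z>.058)&(z<.075);q=P[m]
print(m.sum(),cv2.minAreaRect((q[:,:2]*1000).astype(np.float32)),np.median(q[:,2]))
to(.5633,-.3536,.09,3)
E
```

```text
709 ((566.6528930664062, -353.4783935546875), (51.086448669433594, 58.34415054321289), 3.1021976470947266) 0.06397587137332439
t 23.4 pos [0.6134 0.1058 0.0783] yaw 67.54 open 0.651 F [-0.5 -0.1 -0.2]
SHIFT [-443.6  129.2  -12.1] ROT [-1.0000e-04 -1.2000e-03  1.1264e+00]
```

View pics/s14c.png

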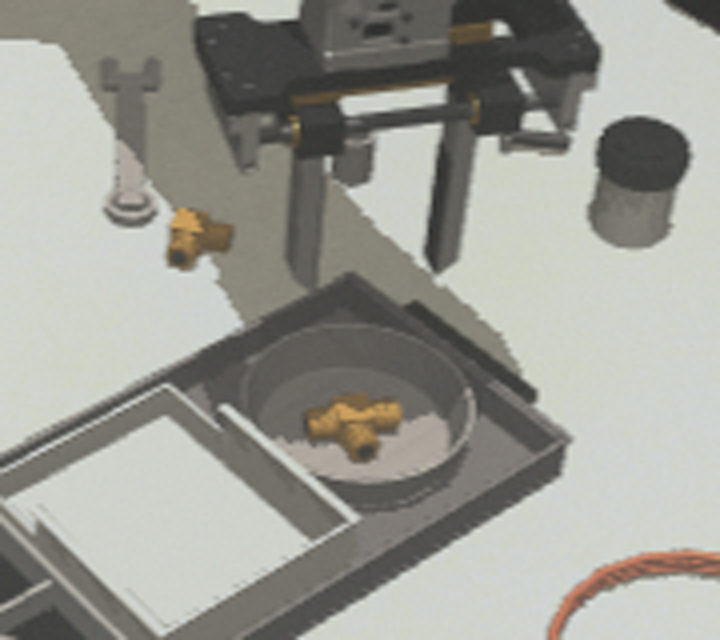

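View pics/resc.png

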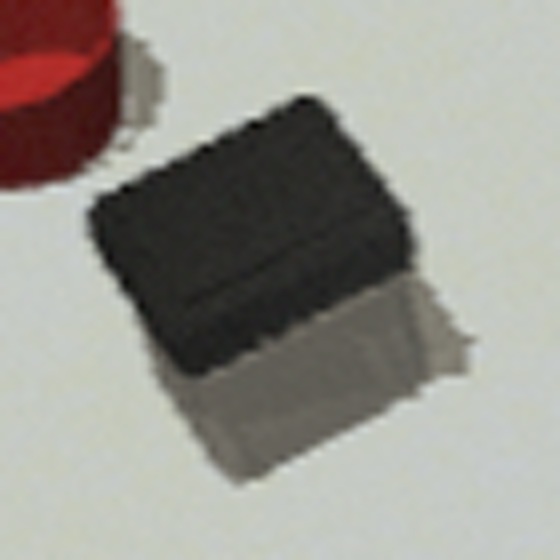

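>>> drive_tool(
  steps=[
    [-40, 10, -15, 0, 0, 0.1, -0.3],
    [-85, 20, -15, 0, 0, 0.2, -0.3],
    [-130, 32, -15, 0, 0, 0.3, -0.4],
    [-175, 45, -15, 0, 0, 0.42, -0.5],
    [-220, 60, -15, 0, 0, 0.54, -0.6],
    [-265, 75, -15, 0, 0, 0.66, -0.6],
    [-310, 90, -15, 0, 0, 0.8, -0.6],
    [-355, 103, -15, 0, 0, 0.93, -0.6],
    [-400, 116, -15, 0, 0, 1.05, -0.6],
    [-430, 125, -12, 0, 0, 1.126, -0.6],
    [-444, 130, -12, 0, -0.001, 1.126, -0.6],
    [-444, 130, -12, 0, -0.001, 1.126, -0.6],
  ],
)

```text
t: 24.9
ee_pos: [0.5635, -0.3544, 0.0892]
orientation: [-0.0, 1.0, 0.027, -0.0]
wrist_force: [-0.2, -0.2, 0.2]
opening: 0.801
```

```bash
python3 - <<'E'
from h import *
c=cap('scene','s15')
cv2.imwrite('pics/s15c.png',cv2.resize(c['color'][200:370,70:270],None,fx=4,fy=4,interpolation=cv2.INTER_CUBIC))
to(.5645,-.3537,-.009,3)
E
```

```text
t 24.95 pos [ 0.564  -0.3533  0.0894] yaw 3.13 open 0.801 F [ 0.7  0.3 -0.6]
SHIFT [ 0.5  0.5 98.4] ROT [-0.0009  0.0004  0.0023]
```

View pics/s15c.png

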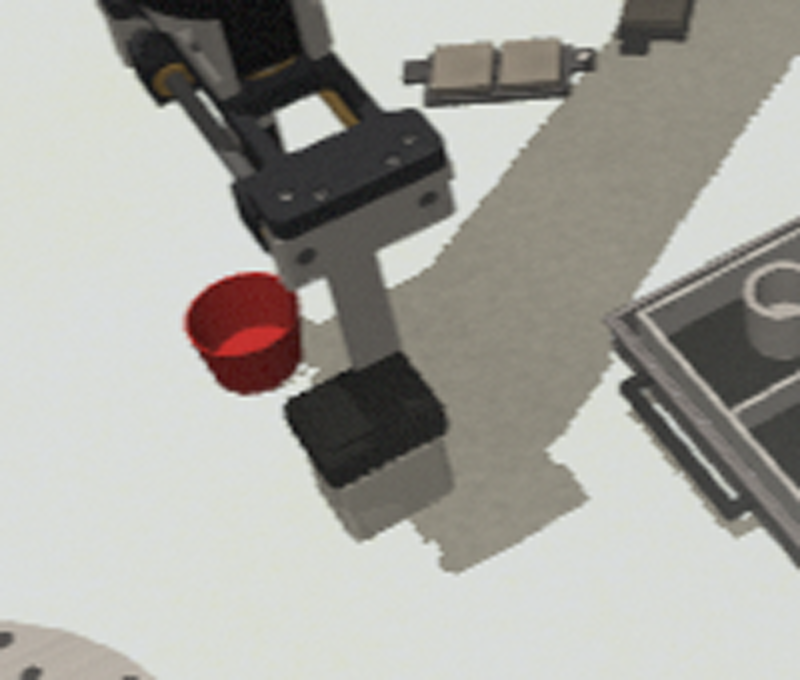

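>>> drive_tool(
  steps=[
    [0, 0, 35, 0, 0, 0.002, -0.6],
    [0.5, 0.5, 60, 0, 0, 0.002, -0.6],
    [0.5, 0.5, 80, 0, 0, 0.002, -0.6],
    [0.5, 0.5, 93, 0, 0, 0.002, -0.6],
    [0.5, 0.5, 98, 0, 0, 0.002, -0.6],
    [0.5, 0.5, 98, 0, 0, 0.002, -0.6],
    [0.5, 0.5, 98, 0, 0, 0.002, -0.6],
  ],
)

```text
t: 25.82
ee_pos: [0.5649, -0.354, -0.0079]
orientation: [-0.0, 1.0, 0.026, 0.0]
wrist_force: [-0.5, 0.2, -0.3]
opening: 0.8
```

```bash
python3 - <<'E'
from h import *
c=cap('scene','s16')
cv2.imwrite('pics/s16c.png',cv2.resize(c['color'][230:360,90:240],None,fx=5,fy=5,interpolation=cv2.INTER_CUBIC))
to(.5645,-.3537,-.009,3)
E
```

```text
t 25.88 pos [ 0.5649 -0.3539 -0.008 ] yaw 3.02 open 0.799 F [-0.3 -0.3  0.9]
SHIFT [-0.3 -0.2  1. ] ROT [-0.0005 -0.0004  0.0003]
```

View pics/s16c.png

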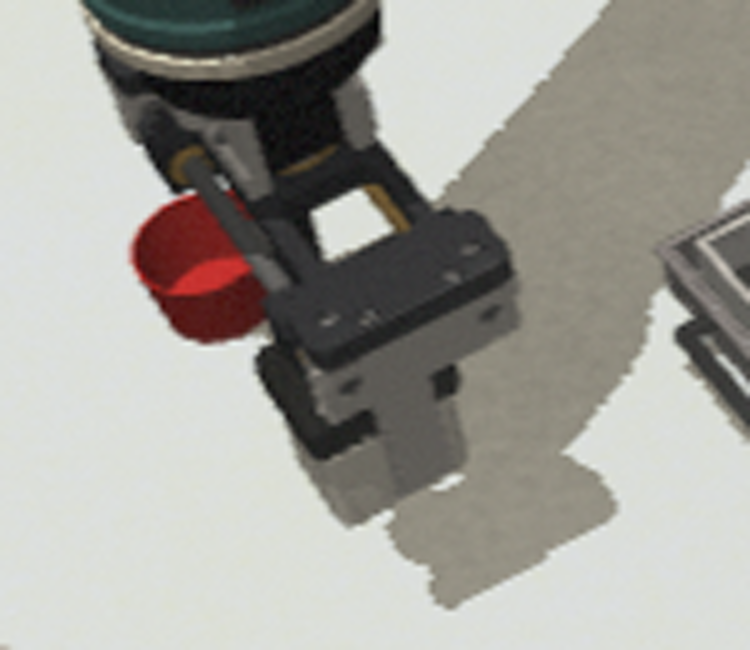

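>>> drive_tool(
  steps=[
    [0, 0, 0, 0, 0, 0, 0.0],
    [0, 0, 0, 0, 0, 0, 1],
    [0, 0, 0, 0, 0, 0, 1],
    [0, 0, 0, 0, 0, 0, 1],
    [0, 0, 0, 0, 0, 0, 1],
    [0, 0, 0, 0, 0, 0, 1],
  ],
)

```text
t: 26.62
ee_pos: [0.5648, -0.3539, -0.0079]
orientation: [-0.0, 1.0, 0.026, 0.0]
wrist_force: [-0.7, 0.3, 1.4]
opening: 0.508
```

>>> drive_tool(
  steps=[
    [0, 0, -8, 0, 0, 0, 1],
    [0, 0, -25, 0, 0, 0, 1],
    [0, 0, -55, 0, 0, 0, 1],
    [0, 0, -85, 0, 0, 0, 1],
    [0, 0, -90, 0, 0, 0, 1],
    [0, 0, -90, 0, 0, 0, 1],
  ],
)

```text
t: 27.38
ee_pos: [0.565, -0.3538, 0.0823]
orientation: [-0.0, 1.0, 0.026, 0.0]
wrist_force: [-0.1, 0.8, -1.8]
opening: 0.508
```

```bash
python3 - <<'E'
from h import *
c=cap('scene','s17')
cv2.imwrite('pics/s17c.png',cv2.resize(c['color'][200:370,70:270],None,fx=4,fy=4,interpolation=cv2.INTER_CUBIC))
to(.6208,-.0237,.085,3)
E
```

```text
t 27.43 pos [ 0.5647 -0.3536  0.0816] yaw 3.03 open 0.506 F [ 0.2  0.8 -2.4]
SHIFT [  73.5 -326.5   -3.1] ROT [-0.001  -0.      0.0005]
```

View pics/s17c.png

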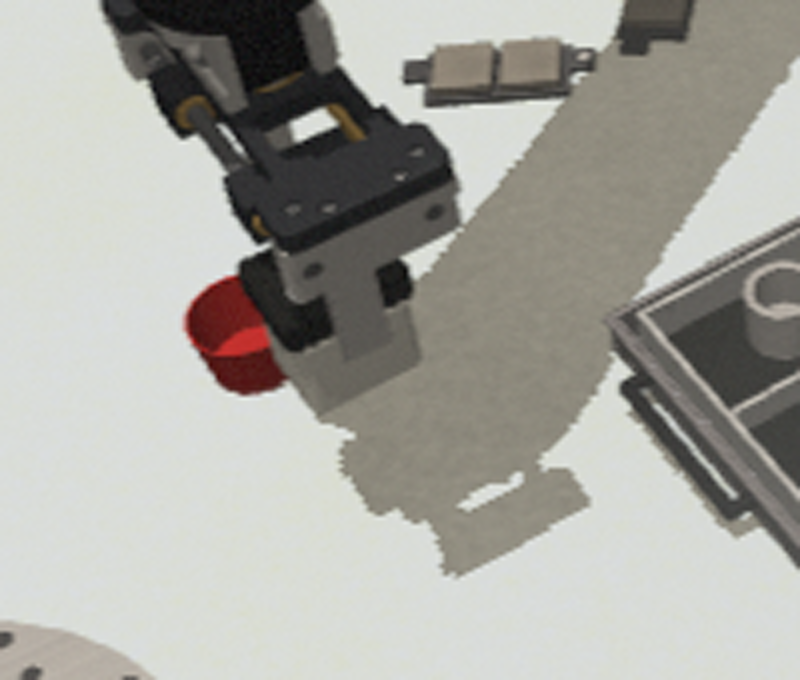

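>>> drive_tool(
  steps=[
    [8, -35, -5, 0, 0, 0, 1],
    [17, -78, -5, 0, 0, 0, 1],
    [27, -121, -5, 0, 0, 0, 1],
    [37, -164, -5, 0, 0, 0, 1],
    [47, -207, -5, 0, 0, 0, 1],
    [56, -250, -5, 0, 0, 0, 1],
    [66, -290, -4, 0, 0, 0, 1],
    [73, -318, -3, 0, 0, 0, 1],
    [74, -327, -3, -0.001, 0, 0, 1],
    [74, -327, -3, -0.001, 0, 0, 1],
    [74, -327, -3, -0.001, 0, 0, 1],
  ],
)

```text
t: 28.8
ee_pos: [0.621, -0.0248, 0.0849]
orientation: [0.0, 1.0, 0.025, -0.0]
wrist_force: [0.0, -0.5, -1.1]
opening: 0.508
```

```bash
python3 - <<'E'
from h import *
c=cap('scene','s18')
cv2.imwrite('pics/s18c.png',cv2.resize(c['color'][120:340,210:450],None,fx=3,fy=3,interpolation=cv2.INTER_CUBIC))
to(.6208,-.0237,0,3)
E
```

```text
t 28.85 pos [ 0.621  -0.0247  0.085 ] yaw 2.91 open 0.511 F [ 0.3  0.2 -0.1]
SHIFT [-0.2 -1.1 85. ] ROT [ 0.0004 -0.     -0.0015]
```

View pics/s18c.png

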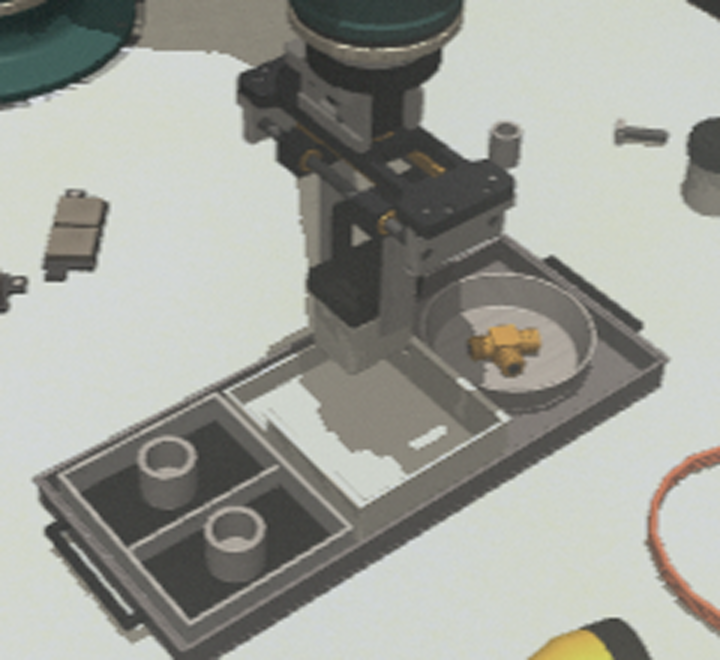

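>>> drive_tool(
  steps=[
    [0, -1, 30, 0, 0, -0.001, 1],
    [0, -1, 55, 0, 0, -0.001, 1],
    [0, -1, 72, 0, 0, -0.001, 1],
    [0, -1, 80, 0, 0, -0.001, 1],
    [0, -1, 83, 0, 0, -0.001, 1],
    [0, -1, 84, 0, 0, -0.001, 1],
    [0, -1, 84, 0, 0, -0.001, 1],
  ],
)

```text
t: 29.72
ee_pos: [0.6213, -0.0237, 0.0015]
orientation: [0.0, 1.0, 0.026, 0.0]
wrist_force: [-0.6, 0.8, -0.6]
opening: 0.511
```

>>> drive_tool(
  steps=[
    [0, 0, 0.6, 0, 0, 0, 1],
    [0, 0, 0.6, 0, 0, 0, 1],
    [0, 0, 1.2, 0, 0, 0, 1],
    [0, 0, 1.2, 0, 0, 0, 1],
  ],
)

```text
t: 30.22
ee_pos: [0.6213, -0.0238, 0.0002]
orientation: [0.0, 1.0, 0.026, 0.0]
wrist_force: [0.7, 0.4, -1.4]
opening: 0.509
```

>>> drive_tool(
  steps=[
    [0, 0, 0.6, 0, 0, 0, 1],
    [0, 0, 0.6, 0, 0, 0, 1],
    [0, 0, 1, 0, 0, 0, 1],
    [0, 0, 1, 0, 0, 0, 1],
  ],
)

```text
t: 30.72
ee_pos: [0.6213, -0.0237, -0.0008]
orientation: [0.0, 1.0, 0.026, 0.0]
wrist_force: [-1.1, 0.4, -1.4]
opening: 0.507
```

>>> drive_tool(
  steps=[
    [0, 0, 0.5, 0, 0, 0, 1],
    [0, 0, 0.5, 0, 0, 0, 1],
    [0, 0, 0.9, 0, 0, 0, 1],
    [0, 0, 0.9, 0, 0, 0, 1],
  ],
)

```text
t: 31.22
ee_pos: [0.6213, -0.0238, -0.001]
orientation: [-0.0, 1.0, 0.026, 0.0]
wrist_force: [-5.6, 1.4, 13.7]
opening: 0.509
```

Contact at the expected height. Release and retreat, then look.

>>> drive_tool(
  steps=[
    [0, 0, -0.3, 0, 0, 0, 1],
    [0, 0, -0.3, 0, 0, 0, -0.1],
    [0, 0, -0.3, 0, 0, 0, -0.4],
    [0, 0, -0.3, 0, 0, 0, -0.5],
    [0, 0, -0.3, 0, 0, 0, -0.5],
    [0, 0, -20, 0, 0, 0, -0.5],
    [0, 0, -55, 0, 0, 0, -0.5],
    [0, 0, -100, 0, 0, 0, -0.5],
    [0, 0, -140, 0, 0, 0, -0.5],
    [0, 0, -150, 0, 0, 0, -0.5],
  ],
)

```text
t: 32.48
ee_pos: [0.6223, -0.0242, 0.1526]
orientation: [-0.0, 1.0, 0.026, 0.002]
wrist_force: [-0.2, 0.2, -0.6]
opening: 0.749
```

```bash
python3 - <<'E'
from h import *
c=cap('scene','s19')
cv2.imwrite('pics/s19c.png',cv2.resize(c['color'][120:340,210:450],None,fx=3,fy=3,interpolation=cv2.INTER_CUBIC))
to(.40,.25,.2,3)
E
```

```text
t 32.52 pos [ 0.6222 -0.024   0.1522] yaw 2.97 open 0.752 F [1.  0.2 1.9]
SHIFT [-207.5 -285.2  -48.5] ROT [-0.0006 -0.0042 -0.0006]
```

View pics/s19c.png

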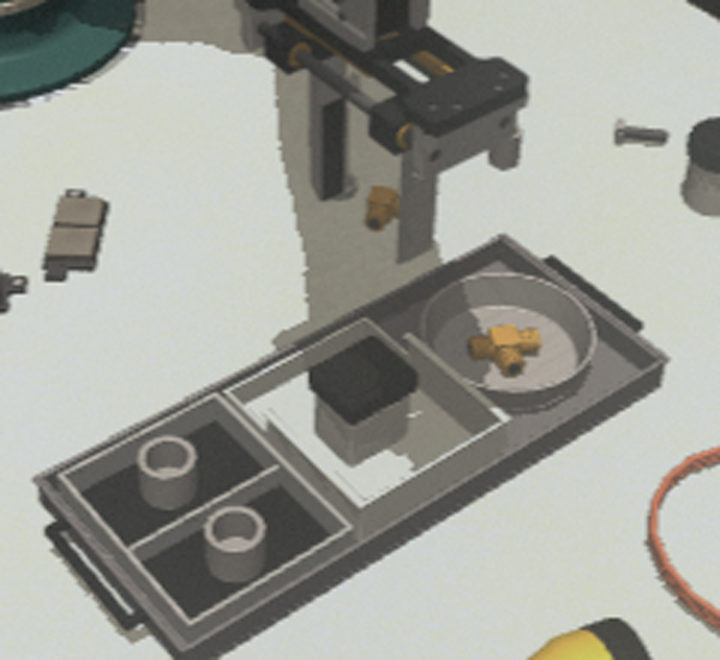

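>>> drive_tool(
  steps=[
    [-30, -40, -40, 0, 0, 0, -0.5],
    [-60, -80, -50, 0, 0, 0, -0.5],
    [-90, -120, -50, 0, 0, 0, -0.5],
    [-120, -165, -50, 0, 0, 0, -0.5],
    [-150, -210, -50, 0, 0, 0, -0.5],
    [-180, -255, -50, 0, 0, 0, -0.5],
    [-200, -300, -50, 0, 0, 0, -0.5],
    [-220, -340, -50, 0, 0, 0, -0.5],
    [-240, -380, -50, 0, 0, 0, -0.5],
    [-260, -420, -50, 0, 0, 0, -0.5],
    [-260, -420, -50, 0, 0, 0, -0.5],
    [-260, -420, -50, 0, 0, 0, -0.5],
  ],
)

```text
t: 34.02
ee_pos: [0.3407, 0.3811, 0.2011]
orientation: [0.0, 1.0, 0.026, 0.002]
wrist_force: [-0.5, -0.3, -0.6]
opening: 0.753
```

```bash
python3 - <<'E'
from h import *
c=cap('scene','s20');c=cap('top','t20')
s=readout.read_state();print(s['t'],s['ee_pos'],s['wrist_force'])
P=cloud(c);z=P[...,2]
for n,(u0,v0,u1,v1,zl,zh) in dict(trayfar=(360,160,430,198,.034,.06),trayn=(360,205,430,245,.034,.06),res=(290,165,350,250,.06,.09)).items():
    m=np.zeros(z.shape,bool);m[v0:v1,u0:u1]=1;m&=(z>zl)&(z<zh);q=P[m]
    print(n,m.sum(),np.median(q[:,2]),cv2.minAreaRect((q[:,:2]*1000).astype(np.float32)))
E
```

```text
34.125 [0.34112821 0.38087515 0.20131901] [-0.20250385  0.60856177  0.14084746]
trayfar 189 0.03938309240343729 ((673.0074462890625, -172.82029724121094), (53.697174072265625, 76.81341552734375), 1.1010937690734863)
trayn 194 0.03990817615502107 ((584.7675170898438, -172.09364318847656), (61.73440170288086, 91.70891571044922), 5.095414161682129)
res 963 0.0720401239108519 ((620.4815063476562, -25.553924560546875), (49.49249267578125, 57.8842887878418), 2.782844305038452)
```

View pics/t20.png

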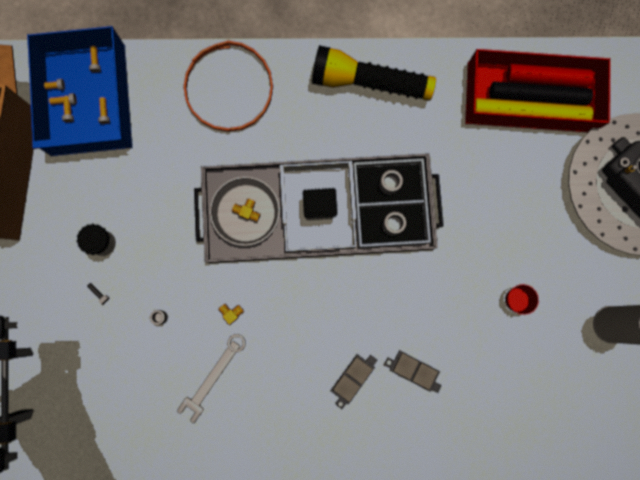

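View pics/s20.png

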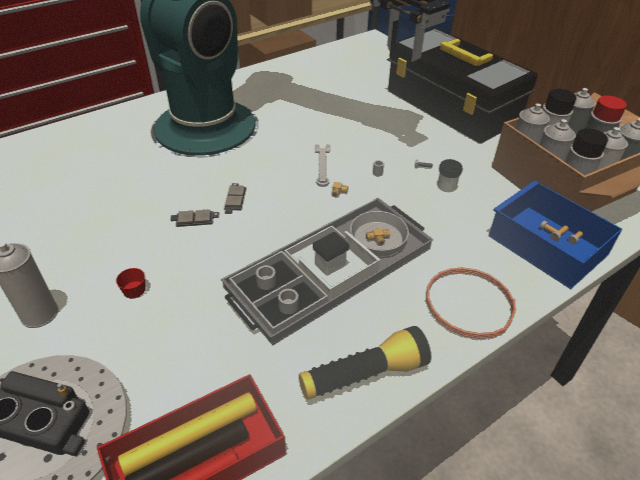

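```bash
python3 - <<'E'
from h import *
print(order.sign_off()); print(readout.read_state()['t'])
E
```

```text
the job is handed in; nothing more can be done
None
the job is handed in; nothing more can be done
```

The brake kit is made up in the grey tote and handed in at about 34 s. The order was the two pistons, one in each tray compartment, then the tee in the dish, then the square reservoir in the bin. I lowered each part until the wrist force showed contact (5 to 18 N) before letting go.

**Last checks:** the top and scene pictures show both pistons standing open end up, with rims at about 39 to 40 mm as expected. The tee lies flat in the dish, and the reservoir is upright in the middle of the bin with its top at about 72 mm. The small piston, elbow and round reservoir show at the same pixels as at the start. The arm was clear of everything, with the wrist force near zero.

**Checks that disagreed:**
- **Tool height:** the reported TCP height was about 42 mm lower than the fingertips seen in the camera depth (reported -13 mm, seen about +28 mm). I worked to the camera and the contact force, and the grasp and contact heights then fitted the part and container sizes.
- **Final piston positions:** the depth box fits around the placed pistons also took in other points in the compartments (54 to 92 mm across instead of 38 mm). Their positions therefore rest on the pictures and the rim heights, not on that fit.

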